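Make up the courier's consignment at the blood-donation table

TASK

Make up the consignment for the courier: stand every specimen jar upright in the divided blue crate, one to a cell and without dropping it, and stack all the closed cartons into one column in the middle of the grey dispatch tray, the largest at the bottom and each smaller one on top, all squarely centred over one another with their long sides along the tray's long side. When everything is packed, press the courier call button fully down and let it go.

Things in the scene. Friction and masses are not known exactly. Their poses are not given: they have to be found in the camera images.
- carton_a: closed cardboard supply carton with a white tape strip along its lid, 150 mm long (own y), 66 mm wide (own x), 46 mm high, about 320 g; origin at the centre of its underside. Lies flat on the table to the robot's right at the start; three or four of the four cartons are there
- carton_b: closed cardboard supply carton with a white tape strip along its lid, 130 mm long (own y), 63 mm wide (own x), 42 mm high, about 260 g; origin at the centre of its underside. Lies flat on the table to the robot's right at the start; three or four of the four cartons are there
- carton_c: closed cardboard supply carton with a white tape strip along its lid, 110 mm long (own y), 60 mm wide (own x), 38 mm high, about 200 g; origin at the centre of its underside. Lies flat on the table to the robot's right at the start; three or four of the four cartons are there
- carton_d: closed cardboard supply carton with a white tape strip along its lid, 90 mm long (own y), 57 mm wide (own x), 36 mm high, about 150 g; origin at the centre of its underside. Lies flat on the table to the robot's right at the start; three or four of the four cartons are there
- jar_a: closed clear specimen jar with a white screw cap, all jars alike: 52 mm in diameter at its widest, 90 mm high, about 220 g; origin at the centre of its underside, own z up; stands on the table at the start; two or three of the three jars are there. Best gripped across its upper part, about 72 mm above its underside
- jar_b: closed clear specimen jar with a white screw cap, all jars alike: 52 mm in diameter at its widest, 90 mm high, about 220 g; origin at the centre of its underside, own z up; stands on the table at the start; two or three of the three jars are there. Best gripped across its upper part, about 72 mm above its underside
- jar_c: closed clear specimen jar with a white screw cap, all jars alike: 52 mm in diameter at its widest, 90 mm high, about 220 g; origin at the centre of its underside, own z up; stands on the table at the start; two or three of the three jars are there. Best gripped across its upper part, about 72 mm above its underside
- tray: fixed flat grey dispatch tray (a plain board without rim, two white lines along its long edges), 190 mm long (own y), 100 mm wide (own x), 12 mm thick; origin at the centre of its underside
- tray_top (a point): centre of the dispatch tray's upper face, 12 mm above the table; the column belongs centred here
- crate: blue open crate standing loose on the table, about 0.9 kg (it can be pushed along), 178 x 178 mm, 45 mm high, 5 mm walls and floor, split by two crossing dividers into four empty square cells about 81 mm wide; origin at the centre of its underside
- cell0 (a point): centre of the floor of one of the crate's four cells, 5 mm above the table
- cell1 (a point): centre of the floor of one of the crate's four cells, 5 mm above the table
- cell2 (a point): centre of the floor of one of the crate's four cells, 5 mm above the table
- cell3 (a point): centre of the floor of one of the crate's four cells, 5 mm above the table
- call (a joint): travel of the courier call button: 0 when up, 0.008 m when fully down; a spring that takes about 4 N to press fully brings it back up
- call_top (a point): centre of the top face of the call button (a grey round cap of 36 mm diameter in a black housing fixed to the table, between the robot and the tray); press straight down

How it is judged:
By the outcome, as a careful person would: the job done as asked, in the order asked, and still so for the second after the job is handed in, with the robot touching nothing.
Of carton_a, carton_b, carton_c, carton_d only 3 to 4 are there at a start; the rules pass over those that are not, and their reading is None.
Of jar_a, jar_b, jar_c only 2 to 3 are there at a start; the rules pass over those that are not, and their reading is None.
At some moment in a run one of crate, carton_c, carton_d may be knocked a few centimetres aside while the robot is not near it.
It also fails if it takes over 210 s, if anything falls off the work surface, if the arm or the gripper's body presses on something with over 40 N, if the wrist force passes 120 N, or if a joint passes its speed limit or range.

ROBOT

A 7-joint arm with a two-finger parallel gripper is mounted at the origin on the work surface. World frame = base frame: x ahead of the robot, y to its left, z up, the work surface at z = 0. Lengths are in mm, angles in rad, forces in N, time in s.
With the tool pointing down it reaches from about 350 to 900 mm from the base axis. Payload 7.2 kg.
Tool frame: the origin (TCP) lies midway between the tips of the shut fingers; the grasp point (between the pads) lies 19 mm behind it; z points along the fingers, y is the line along which they close (so a half turn about z gives the same grasp; the last joint's range is limited). The gripper opens to 85 mm and grips with 20 to 120 N. Pads are 22 mm wide; open, the fingers measure 114 mm over their backs; the gripper's body (76 mm by 85 mm) begins 54 mm behind the grasp point. The pads swing forward as they close: fully open they stand 13 mm farther back than shut.
Start: joints at [-1.4, 0.411, -0.013, 1.596, 0.006, 1.134, -0.082], TCP at [147.845, 607.265, 231.297] pointing down, gripper open.
Joint ranges: [-2.95, 2.95], [-0.29, 1.99], [-1.47, 1.44], [0.14, 2.54], [-1.03, 4.17], [0.13, 1.85], [-2.86, 2.86]. Speed limits (rad/s): [2.39, 2.39, 3.01, 3.01, 3.14, 3.14, 3.14].

INTERFACE

Orientations are given as a 3x3 rotation matrix whose columns are the frame's x, y, z axes.
In Python, from station import env gives the robot as it stands.
- The arm moves only by the tool step_arm, never from a script. Its argument "plan" is a list of rows, each an object of numbers: "x", "y", "z": the shift along the tool's x, y, z in cm; "ax", "ay", "az": the turn, a rotation vector about the tool's x, y, z in rad; "hand": the finger opening in cm, from 0 to 8.54. A call has exactly 8 rows; each row is the pose to reach, as a shift and turn from the pose commanded when the call began, along the tool's axes at that moment; what a row does not reach only later rows make up. A row lasts 1/8 s, in which the tool goes at most 62.5 mm and 10.7 degrees, less where a joint would pass 70% of its speed; a pose out of reach is approached as far as the arm can. A call with a gripper value outside its range is refused whole. The fingers move at their own pace and stop on an object; "squeeze" is the grip in N (left out, the last holds). Time passes only in rows, so rows that repeat a pose let the fingers close, or fill a call up. It gives the time, the measured TCP pose, the force, the opening and the grip force at its end, in the units of the state.
- env.get_obs(): the state, without advancing time (a new reading comes with each control period).
- env.camera(name): name is "scene" or "side" or "wrist"; returns the picture (400x640x3 uint8, red, green, blue); there is no depth.
- env.calibration(name): a dict with "camera_matrix" (3x3 intrinsics, pixels), "R" (3x3) and "t" (3): a world point X has camera coordinates R X + t. Camera axes: x right, y down, z forward; pixel columns grow to the right and rows downward; lengths in mm; the calibration is good to about 2 mm. A picture is of the moment at which its call begins: read the wrist's pose just before it. calibration takes no time and is no camera call; for the wrist camera it gives the pose at the moment of the call.
- env.hand_in(): hands the job in; it is judged then, once.
Trained networks look in the newest picture that a camera, given by its name, has taken for a name from the list of things; names that differ only in an ending like _2 or _b are one class to them, and where a whole thing is asked for, a point or a joint stands for the part that bears it (a point fixed in the world has none). Each returns a list of dicts, best first, with "conf" (0 to 1); they miss things now and then, are a little off and sometimes report something else, mostly with a low value. They report only what shows in the picture. A call takes as long as a camera call.
- env.trace(camera, label): "region" (400x640 bool, what is visible of it) and "pixel" ([column, row] in pixels, amid what is visible of it).
The state is a dict: "time": time; "joint_pos": joint angles; "dq": joint speeds; "effort": joint torques, N m; "ee_pos": TCP position; "tool_rot": TCP orientation; "force": force on the tool from outside, world axes, zero at the start; "torque": the same for the moment, N m; "opening": finger opening in mm; "finger_force": force on a finger pad.
Only numpy, scipy, OpenCV 4.12 (cv2) and the standard library are available. Lean on these libraries where they do the work, as an engineer would, in place of code of your own. Each camera call takes 0.05 s, during which the arm holds its last target. There are 200 camera calls.

## Working session

There is one attempt and no reset: what is moved stays moved. The work goes in short steps, Python scripts to look and compute and a tool call to move; the robot and the scene stay as the last step left them, time stands still between calls to the robot, and variables do not carry over. Pictures are saved under pics/ and viewed, at most 14 in all, crops included, and the job is handed in when it is done.

Besides the shell and the picture viewer there is one more tool, called after "Request:" by a JSON object that holds its "fn" and its "kwargs". step_arm: Moves the arm, as the interface text tells. Its arguments: {"type":"object","properties":{"plan":{"type":"array","items":{"type":"object","properties":{"x":{"type":"number"},"y":{"type":"number"},"z":{"type":"number"},"ax":{"type":"number"},"ay":{"type":"number"},"az":{"type":"number"},"hand":{"type":"number"}}}},"squeeze":{"type":"number"}},"required":["plan"]}

```bash
ls; mkdir -p pics; python3 - <<'E'
from station import env
import cv2,numpy as np
o=env.get_obs()
for k in o: print(k,np.round(o[k],3).tolist())
a=env.camera("scene");b=env.camera("side")
cv2.imwrite("pics/s1.png",a[:,:,::-1]);cv2.imwrite("pics/d1.png",b[:,:,::-1])
for n in("scene","side"):
  c=env.calibration(n);print(n,np.round(c["camera_matrix"],1).tolist(),np.round(-c["R"].T@c["t"]),np.round(c["R"],2).tolist())
E
```

```text
pics
time 0.0
joint_pos [-1.4, 0.412, -0.013, 1.597, 0.006, 1.134, -0.082]
dq [0.001, 0.001, -0.0, 0.0, 0.001, -0.002, 0.001]
effort [0.0, -60.063, 0.682, -29.942, 0.014, 0.01, -0.0]
ee_pos [147.732, 606.777, 230.431]
tool_rot [[-0.972, 0.236, -0.0], [0.236, 0.972, -0.002], [-0.0, -0.002, -1.0]]
force [0.031, -0.906, -0.726]
torque [-0.0, 0.001, -0.071]
finger_force 0.0
opening 85.127
scene [[390.7, 0.0, 320.0], [0.0, 390.7, 209.0], [0.0, 0.0, 1.0]] [1297.  -71.  591.] [[0.14, 0.99, 0.0], [0.56, -0.08, -0.83], [-0.82, 0.12, -0.56]]
side [[399.2, 0.0, 329.0], [0.0, 399.2, 203.0], [0.0, 0.0, 1.0]] [  91. -709.  685.] [[0.85, -0.52, 0.02], [-0.29, -0.51, -0.81], [0.43, 0.68, -0.59]]
```

View pics/s1.png

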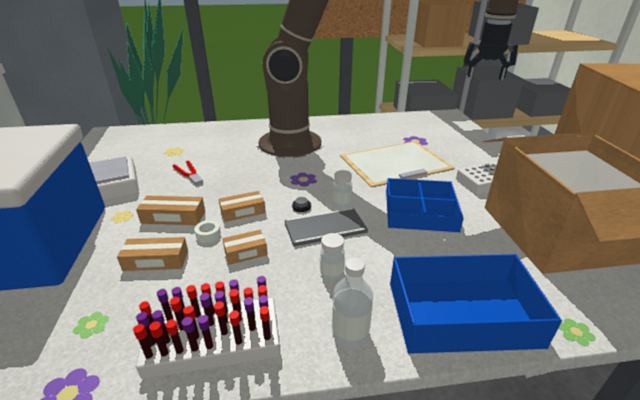

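View pics/d1.png

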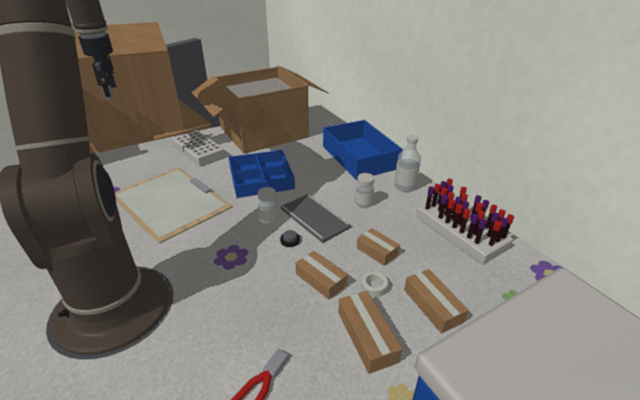

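Scene view: four cartons (171,210), (242,206), (152,253), (246,247), jars at (343,188) and (332,257), the crate at (424,204), the tray at (326,227) and the button at (302,204). The bottle at (352,310) is a distractor. I'll fit poses from silhouettes in both cameras.

```bash
cat > h.py <<'E'
from station import env
import cv2,numpy as np
from scipy.optimize import minimize
S=dict(carton_a=(66,150,46),carton_b=(63,130,42),carton_c=(60,110,38),carton_d=(57,90,36),tray=(100,190,12),crate=(178,178,45))
def model(n):
    if n=="jar":
        t=np.linspace(0,2*np.pi,24,endpoint=False);c=np.c_[np.cos(t),np.sin(t)]
        return np.vstack([np.c_[26*c,0*t],np.c_[26*c,0*t+60],np.c_[22*c,0*t+90]])
    if n=="call":
        t=np.linspace(0,2*np.pi,24,endpoint=False);return np.c_[18*np.cos(t),18*np.sin(t),0*t]
    l,w,h=S[n];return np.array([[i*l/2,j*w/2,k*h] for i in(-1,1) for j in(-1,1) for k in(0,1)],float)
def proj(P,c):
    q=(c["R"]@P.T).T+c["t"];q=q/q[:,2:];return (q@c["camera_matrix"].T)[:,:2]
def ray(px,c,z=0):
    d=c["R"].T@np.linalg.solve(c["camera_matrix"],[px[0],px[1],1]);o=-c["R"].T@c["t"]
    return o+d*(z-o[2])/d[2]
def pts(n,p,z0=0):
    c,s=np.cos(p[2]),np.sin(p[2]);m=model(n);return m@np.array([[c,s,0],[-s,c,0],[0,0,1]])+[p[0],p[1],z0]
def iou(n,p,views,z0=0):
    tot=0
    for c,reg in views:
        h=cv2.convexHull(proj(pts(n,p,z0),c).astype(np.float32))
        x0,y0=np.maximum(h.min((0,1)).astype(int)-25,0);x1,y1=h.max((0,1)).astype(int)+25
        r=reg[y0:y1,x0:x1].astype(np.uint8)
        if r.size==0: continue
        k=6;m=np.zeros((r.shape[0]*k,r.shape[1]*k),np.uint8)
        cv2.fillConvexPoly(m,np.round(((h-[x0,y0])+.5)*k*16).astype(np.int32),1,shift=4)
        m=cv2.resize(m.astype(np.float32),r.shape[::-1],interpolation=cv2.INTER_AREA)
        tot+=np.minimum(m,r).sum()/(np.maximum(m,r).sum()+max(0,reg.sum()-r.sum()))
    return tot/len(views)
def fit(n,p,views,z0=0,yaws=None):
    best=None
    for a in (np.arange(-1.5,1.6,.3) if yaws is None else yaws):
        r=minimize(lambda q:-iou(n,[q[0],q[1],q[2]/50],views,z0),[p[0],p[1],a*50],method="Nelder-Mead",options=dict(initial_simplex=np.array([[0,0,0],[8,0,0],[0,8,0],[0,0,8.]])+[p[0],p[1],a*50],xatol=.1,fatol=1e-4))
        if best is None or r.fun<best[1]: best=([r.x[0],r.x[1],r.x[2]/50],r.fun)
        if n in("jar","call"): break
    p,f=best; p[2]=(p[2]+np.pi/2)%np.pi-np.pi/2
    return np.round(p,3),round(-f,3)
def snap(cam): env.camera(cam);return env.calibration(cam)
def tr(cam,lab,mn=.4): return [d for d in env.trace(cam,lab) if d["conf"]>mn]
E
cat > m.py <<'E'
from h import *
cs,cd=snap("scene"),snap("side")
for lab,h,names in [("carton_a",20,["carton_a","carton_b","carton_c","carton_d"]),("jar_a",45,["jar"]),("tray",6,["tray"]),("crate",20,["crate"]),("call_top",15,["call"])]:
    A=tr("scene",lab,.3);B=tr("side",lab,.3)
    print(lab,[(np.round(d["pixel"]).tolist(),round(d["conf"],2)) for d in A],[(np.round(d["pixel"]).tolist(),round(d["conf"],2)) for d in B])
    for d in A:
        p=ray(d["pixel"],cs,h);near=[(np.hypot(*(ray(e["pixel"],cd,h)-p)[:2]),i) for i,e in enumerate(B)]
        v=[(cs,d["region"])]
        if near and min(near)[0]<40: v.append((cd,B[min(near)[1]]["region"]))
        for n in names: print(n,len(v),np.round(p),*fit(n,p,v) if n!="call" else [ray(e["pixel"],c,20) for e,c in((d,cs),(B[0],cd))])
E
time python3 m.py
```

```text
carton_a [([243.0, 246.0], 0.91), ([170.0, 214.0], 0.7), ([154.0, 254.0], 0.61), ([242.0, 202.0], 0.59)] [([381.0, 245.0], 0.98), ([437.0, 300.0], 0.85), ([318.0, 276.0], 0.78), ([368.0, 327.0], 0.72)]
carton_a 2 [ 588. -148.   20.] [ 5.88887e+02 -1.18511e+02 -4.10000e-02] 0.502
carton_b 2 [ 588. -148.   20.] [ 5.88130e+02 -1.28988e+02  4.40000e-02] 0.606
carton_c 2 [ 588. -148.   20.] [ 5.87060e+02 -1.38187e+02  1.60000e-01] 0.754
carton_d 2 [ 588. -148.   20.] [ 5.87915e+02 -1.45216e+02  2.19000e-01] 0.911
carton_a 2 [ 434. -335.   20.] [ 4.21354e+02 -3.34152e+02 -1.83000e-01] 0.935
carton_b 2 [ 434. -335.   20.] [ 4.21881e+02 -3.40829e+02 -1.77000e-01] 0.828
carton_c 2 [ 434. -335.   20.] [ 4.18438e+02 -3.52206e+02 -1.82000e-01] 0.685
carton_d 2 [ 434. -335.   20.] [ 4.16283e+02 -3.62493e+02 -1.32000e-01] 0.559
carton_a 2 [ 591. -342.   20.] [ 5.91396e+02 -3.36097e+02 -1.56000e-01] 0.787
carton_b 2 [ 591. -342.   20.] [ 5.90086e+02 -3.45226e+02 -8.50000e-02] 0.928
carton_c 2 [ 591. -342.   20.] [ 5.90119e+02 -3.50869e+02 -5.10000e-02] 0.817
carton_d 2 [ 591. -342.   20.] [ 5.89049
[... 307 characters left out ...]
9949e+02 -1.60616e+02  2.92000e-01] 0.827
jar_a [([331.0, 258.0], 0.77), ([340.0, 190.0], 0.75)] [([364.0, 190.0], 0.82), ([269.0, 207.0], 0.8)]
jar 2 [685.  40.  45.] [683.9    41.208  -1.434] 0.899
jar 2 [420. 108.  45.] [414.664 114.275  -1.37 ] 0.914
tray [([341.0, 188.0], 0.53)] [([316.0, 218.0], 0.66)]
tray 1 [346. 125.   6.] [330.479 112.431   1.335] 0.484
crate [([422.0, 206.0], 0.59)] [([259.0, 174.0], 0.89)]
crate 2 [489. 315.  20.] [ 4.77483e+02  3.15683e+02 -2.50000e-01] 0.928
call_top [([302.0, 203.0], 0.53)] [([286.0, 234.0], 0.43)]
call 2 [424.   3.  15.] [431.72183146   1.86805157  20.        ] [415.25654956   6.20375305  20.        ]
real	0m11.398s
user	0m9.724s
sys	0m0.093s
```

```bash
cat > t.py <<'E'
from h import *
V=[]
for cam,px in(("scene",(326,229)),("side",(316,218))):
    im=env.camera(cam);c=env.calibration(cam)
    print(im[px[1]-1:px[1]+2,px[0]].tolist())
    hsv=cv2.cvtColor(im,cv2.COLOR_RGB2HSV)
    m=((im.max(2)<110)).astype(np.uint8);n,l=cv2.connectedComponents(m)
    r=l==l[px[1],px[0]];print(cam,r.sum(),np.argwhere(r).min(0),np.argwhere(r).max(0))
    ds=[(d["conf"],d["region"].sum(),np.round(d["pixel"])) for d in env.trace(cam,"tray")];print(ds)
    V.append((c,r))
    for d in env.trace(cam,"tray"):
        if d["region"][px[1],px[0]]: print(cam,"net",fit("tray",ray(px,c,6),[(c,d["region"])]))
print(fit("tray",ray((316,218),V[1][0],6),V),fit("tray",ray((316,218),V[1][0],6),V[:1]),fit("tray",ray((316,218),V[1][0],6),V[1:]))
E
python3 t.py
```

```text
[[121, 123, 124], [122, 124, 124], [121, 124, 124]]
scene 170761 [0 0] [399 639]
[(0.55, np.int64(1973), array([325., 225.]))]
scene net (array([5.17851e+02, 5.27940e+01, 1.68000e-01]), np.float64(0.909))
[[83, 84, 86], [84, 84, 86], [83, 83, 85]]
side 64037 [0 0] [358 363]
[(0.7, np.int64(1637), array([317., 217.])), (0.63, np.int64(2331), array([259., 173.]))]
side net (array([5.2331e+02, 4.8955e+01, 1.4600e-01]), np.float64(0.915))
(array([5.1271e+02, 5.4633e+01, 2.8300e-01]), np.float64(0.017)) (array([ 8.56248e+02, -4.19855e+02, -1.37000e-01]), np.float64(0.041)) (array([5.16092e+02, 5.31420e+01, 2.44000e-01]), np.float64(0.025))
```

Request:
{"fn": "step_arm", "kwargs": {"plan": [{"z": -3}, {"z": -6}, {"z": -8}, {"z": -8}, {"z": -8}, {"z": -8}, {"z": -8}, {"z": -8}]}}

```text
$.plan[0]: bad value
```

```bash
cat >> h.py <<'E'
from scipy.spatial.transform import Rotation as Ro
def go(x,y,z,yaw,pos=None,R=None):
    """print plan values from current pose to TCP (x,y,z) mm pointing down, finger line at angle yaw"""
    o=env.get_obs();p=np.array(o["ee_pos"]) if pos is None else np.array(pos);R0=np.array(o["tool_rot"]) if R is None else R
    d=R0.T@(np.array([x,y,z])-p)/10;out=[]
    for a in(yaw,yaw+np.pi):
        Y=np.array([np.cos(a),np.sin(a),0]);Z=np.array([0,0,-1.]);T=np.c_[np.cross(Y,Z),Y,Z]
        out.append(Ro.from_matrix(R0.T@T).as_rotvec())
    out.sort(key=np.linalg.norm)
    print("shift cm",np.round(d,2),"turn",np.round(out[0],3),"| alt",np.round(out[1],3),"q7",np.round(o["joint_pos"][6],2),"t",round(o["time"],2))
E
python3 -c "
from h import *
go(415,70,230,np.pi/2)
go(415,114,230,-.25)"
```

```text
shift cm [-38.66 -45.88   0.13] turn [ 0.    -0.    -0.239] | alt [-0.    -0.     2.903] q7 -0.08 t 1.0
shift cm [-37.62 -41.61   0.13] turn [ 0.    0.   -1.56] | alt [ 0.    -0.     1.582] q7 -0.08 t 1.0
```

Request:
{"fn": "step_arm", "kwargs": {"plan": [{"x": 0, "y": 0, "z": -1, "ax": 0, "ay": 0, "az": 0, "hand": 8.5}, {"x": 0, "y": 0, "z": -1, "ax": 0, "ay": 0, "az": 0, "hand": 8.5}, {"x": 0, "y": 0, "z": -1, "ax": 0, "ay": 0, "az": 0, "hand": 8.5}, {"x": 0, "y": 0, "z": -1, "ax": 0, "ay": 0, "az": 0, "hand": 8.5}, {"x": 0, "y": 0, "z": -1, "ax": 0, "ay": 0, "az": 0, "hand": 8.5}, {"x": 0, "y": 0, "z": -1, "ax": 0, "ay": 0, "az": 0, "hand": 8.5}, {"x": 0, "y": 0, "z": -1, "ax": 0, "ay": 0, "az": 0, "hand": 8.5}, {"x": 0, "y": 0, "z": -1, "ax": 0, "ay": 0, "az": 0, "hand": 8.5}]}}

```text
time: 2.0
ee_pos: [147.9, 607.2, 241.3]
tool_rot: [[-0.972, 0.237, 0.0], [0.237, 0.972, -0.0], [-0.0, -0.0, -1.0]]
force: [0.4, 0.8, 0.1]
opening: 85.0
finger_force: 0.0
```

Request:
{"fn": "step_arm", "kwargs": {"plan": [{"x": -20, "y": -23, "z": 0, "ax": 0, "ay": 0, "az": -0.12, "hand": 8.5}, {"x": -20, "y": -23, "z": 0, "ax": 0, "ay": 0, "az": -0.12, "hand": 8.5}, {"x": -20, "y": -23, "z": 0, "ax": 0, "ay": 0, "az": -0.12, "hand": 8.5}, {"x": -20, "y": -23, "z": 0, "ax": 0, "ay": 0, "az": -0.12, "hand": 8.5}, {"x": -39, "y": -46, "z": 0, "ax": 0, "ay": 0, "az": -0.24, "hand": 8.5}, {"x": -39, "y": -46, "z": 0, "ax": 0, "ay": 0, "az": -0.24, "hand": 8.5}, {"x": -39, "y": -46, "z": 0, "ax": 0, "ay": 0, "az": -0.24, "hand": 8.5}, {"x": -39, "y": -46, "z": 0, "ax": 0, "ay": 0, "az": -0.24, "hand": 8.5}]}}

```text
time: 3.0
ee_pos: [373.4, 158.9, 241.8]
tool_rot: [[-1.0, -0.001, 0.001], [-0.001, 1.0, 0.001], [-0.001, 0.001, -1.0]]
force: [0.6, 1.0, 0.3]
opening: 84.9
finger_force: 0.0
```

Request:
{"fn": "step_arm", "kwargs": {"plan": [{"x": 0, "y": -2, "z": 0, "ax": 0, "ay": 0, "az": 0, "hand": 8.5}, {"x": 0, "y": -2, "z": 0, "ax": 0, "ay": 0, "az": 0, "hand": 8.5}, {"x": 0, "y": -2, "z": 0, "ax": 0, "ay": 0, "az": 0, "hand": 8.5}, {"x": 0, "y": -2, "z": 0, "ax": 0, "ay": 0, "az": 0, "hand": 8.5}, {"x": 0, "y": -2, "z": 0, "ax": 0, "ay": 0, "az": 0, "hand": 8.5}, {"x": 0, "y": -2, "z": 0, "ax": 0, "ay": 0, "az": 0, "hand": 8.5}, {"x": 0, "y": -2, "z": 0, "ax": 0, "ay": 0, "az": 0, "hand": 8.5}, {"x": 0, "y": -2, "z": 0, "ax": 0, "ay": 0, "az": 0, "hand": 8.5}]}}

```text
time: 4.0
ee_pos: [372.6, 140.7, 241.2]
tool_rot: [[-1.0, -0.001, -0.0], [-0.001, 1.0, 0.0], [0.0, 0.0, -1.0]]
force: [0.8, 0.6, 0.2]
opening: 84.8
finger_force: 0.0
```

```bash
python3 - <<'E'
from h import *
im=env.camera("wrist");c=env.calibration("wrist");cv2.imwrite("pics/w1.png",im[:,:,::-1])
print(np.round(-c["R"].T@c["t"]),np.round(c["R"],2).tolist(),np.round(c["camera_matrix"]).tolist(),np.round(env.get_obs()["ee_pos"]))
for l in("jar_a","tray","call_top","crate"):
  for d in tr("wrist",l,.3): print(l,np.round(d["pixel"]),round(d["conf"],2),d["region"].sum(),np.round(ray(d["pixel"],c,dict(jar_a=45,tray=12,call_top=20,crate=20)[l])))
E
```

```text
[297. 141. 384.] [[-0.0, 1.0, -0.0], [0.96, 0.0, 0.29], [0.29, -0.0, -0.96]] [[278.0, 0.0, 316.0], [0.0, 278.0, 196.0], [0.0, 0.0, 1.0]] [373. 141. 241.]
jar_a [292. 205.] 0.74 1990 [413. 109.  45.]
jar_a [251. 338.] 0.61 112 [626.  42.  45.]
tray [270. 258.] 0.61 5564 [508.  72.  12.]
call_top [214. 202.] 0.59 520 [416.   0.  20.]
crate [446. 230.] 0.76 14053 [458. 325.  20.]
```

View pics/w1.png

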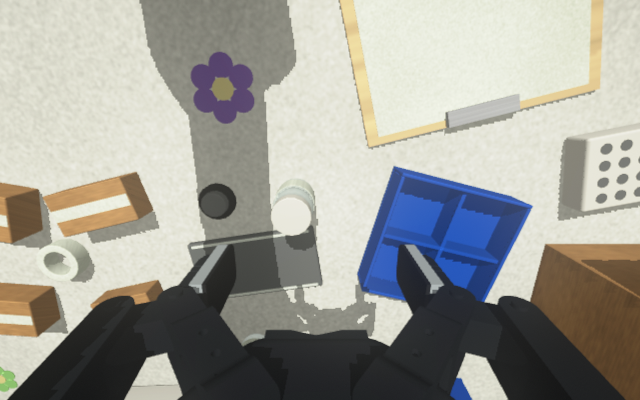

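The wrist view shows the jar with its cap at (293,215), the button at (217,201), the tray around (255,262) and the crate around (445,240), partly behind a finger.

```bash
python3 - <<'E'
from h import *
c=env.calibration("wrist")
cs,cd=snap("scene"),snap("side")
J=tr("wrist","jar_a",.5)[0]
V=[(c,J["region"])]
print("jar w",fit("jar",(414,114),V),"cap ray",np.round(ray((293,215),c,90)))
for n,cc in(("scene",cs),("side",cd)):
  for d in tr(n,"jar_a"):
    if np.hypot(*(ray(d["pixel"],cc,45)-[414,114,45])[:2])<40: V.append((cc,d["region"])); print(n,fit("jar",(414,114),V[-1:]))
print("jar all",fit("jar",(414,114),V))
R=[(ccx,d["pixel"]) for n,ccx in(("scene",cs),("side",cd),("wrist",c)) for d in tr(n,"call_top",.3)[:1]]
A=np.zeros((3,3));b=np.zeros(3)
for ccx,p in R:
  o=-ccx["R"].T@ccx["t"];d=ray(p,ccx,0)-o;d/=np.linalg.norm(d);P=np.eye(3)-np.outer(d,d);A+=P;b+=P@o
print("button",len(R),np.linalg.solve(A,b))
for n,ccx in(("scene",cs),("side",cd)):
  for d in tr(n,"crate")[:1]: print("crate",n,fit("crate",(477,315),[(ccx,d["region"])],yaws=[-.25]))
go(414,114,240,np.pi/2)
E
```

```text
jar w (array([412.622, 111.168,  -1.487]), np.float64(0.974)) cap ray [409. 115.  90.]
scene (array([406.518, 115.848,  -1.441]), np.float64(0.909))
side (array([412.655, 111.115,  -1.435]), np.float64(0.91))
jar all (array([412.648, 111.754,  -1.461]), np.float64(0.898))
button 3 [419.05561924   0.85042664  15.06893629]
crate scene (array([ 4.74335e+02,  3.17240e+02, -2.47000e-01]), np.float64(0.979))
crate side (array([ 4.79605e+02,  3.13922e+02, -2.52000e-01]), np.float64(0.938))
shift cm [-4.13 -2.67  0.13] turn [ 0.    -0.     0.001] | alt [ 0.    0.   -3.14] q7 1.09 t 4.75
```

Request:
{"fn": "step_arm", "kwargs": {"plan": [{"x": -4, "y": -2.85, "z": 0, "ax": 0, "ay": 0, "az": 0, "hand": 8.5}, {"x": -4, "y": -2.85, "z": 4, "ax": 0, "ay": 0, "az": 0, "hand": 8.5}, {"x": -4, "y": -2.85, "z": 9, "ax": 0, "ay": 0, "az": 0, "hand": 8.5}, {"x": -4, "y": -2.85, "z": 13, "ax": 0, "ay": 0, "az": 0, "hand": 8.5}, {"x": -4, "y": -2.85, "z": 17, "ax": 0, "ay": 0, "az": 0, "hand": 8.5}, {"x": -4, "y": -2.85, "z": 19, "ax": 0, "ay": 0, "az": 0, "hand": 8.5}, {"x": -4, "y": -2.85, "z": 19, "ax": 0, "ay": 0, "az": 0, "hand": 8.5}, {"x": -4, "y": -2.85, "z": 19, "ax": 0, "ay": 0, "az": 0, "hand": 8.5}]}}

```text
time: 5.75
ee_pos: [413.2, 112.3, 51.9]
tool_rot: [[-1.0, -0.001, 0.001], [-0.001, 1.0, 0.0], [-0.001, 0.0, -1.0]]
force: [0.2, -0.3, 0.7]
opening: 85.0
finger_force: 0.0
```

Request:
{"fn": "step_arm", "kwargs": {"plan": [{"x": 0, "y": 0, "z": 0, "ax": 0, "ay": 0, "az": 0, "hand": 6.5}, {"x": 0, "y": 0, "z": 0, "ax": 0, "ay": 0, "az": 0, "hand": 6}, {"x": 0, "y": 0, "z": 0, "ax": 0, "ay": 0, "az": 0, "hand": 5.5}, {"x": 0, "y": 0, "z": 0, "ax": 0, "ay": 0, "az": 0, "hand": 5}, {"x": 0, "y": 0, "z": 0, "ax": 0, "ay": 0, "az": 0, "hand": 4.5}, {"x": 0, "y": 0, "z": 0, "ax": 0, "ay": 0, "az": 0, "hand": 4}, {"x": 0, "y": 0, "z": 0, "ax": 0, "ay": 0, "az": 0, "hand": 3.5}, {"x": 0, "y": 0, "z": 0, "ax": 0, "ay": 0, "az": 0, "hand": 3.5}], "squeeze": 35}}

```text
time: 6.75
ee_pos: [412.9, 112.2, 51.9]
tool_rot: [[-1.0, -0.001, 0.0], [-0.001, 1.0, 0.001], [-0.0, 0.001, -1.0]]
force: [-1.6, -2.1, 10.3]
opening: 49.7
finger_force: 34.4
```

Request:
{"fn": "step_arm", "kwargs": {"plan": [{"x": 0, "y": 0, "z": -3, "ax": 0, "ay": 0, "az": 0, "hand": 3.5}, {"x": 0, "y": 0, "z": -7, "ax": 0, "ay": 0, "az": 0, "hand": 3.5}, {"x": 0, "y": 0, "z": -11, "ax": 0, "ay": 0, "az": 0, "hand": 3.5}, {"x": -0.5, "y": 4, "z": -12, "ax": 0, "ay": 0, "az": 0, "hand": 3.5}, {"x": -1, "y": 8, "z": -12, "ax": 0, "ay": 0, "az": 0, "hand": 3.5}, {"x": -1.2, "y": 12, "z": -12, "ax": 0, "ay": 0, "az": 0, "hand": 3.5}, {"x": -1.2, "y": 16, "z": -12, "ax": 0, "ay": 0, "az": 0, "hand": 3.5}, {"x": -1.2, "y": 17.2, "z": -12, "ax": 0, "ay": 0, "az": 0, "hand": 3.5}]}}

```text
time: 7.75
ee_pos: [423.6, 286.7, 170.8]
tool_rot: [[-1.0, -0.005, -0.001], [-0.005, 1.0, 0.0], [0.001, 0.0, -1.0]]
force: [0.5, -0.8, -3.3]
opening: 49.3
finger_force: 38.0
```

```bash
cat > crate.py <<'E'
from h import *
cs,cd=snap("scene"),snap("side");V=[]
for n,c in(("scene",cs),("side",cd)):
    for d in tr(n,"crate")[:1]: V.append((c,d["region"]));print(n,fit("crate",ray(d["pixel"],c,20),V[-1:],yaws=[-.5,-.25,0]))
p=fit("crate",ray(d["pixel"],c,20),V,yaws=[-.5,-.25,0])[0];print("crate",p)
ex=np.array([np.cos(p[2]),np.sin(p[2])]);ey=np.array([-ex[1],ex[0]])
for s,t in((-1,-1),(1,1),(-1,1),(1,-1)): print("cell",s,t,np.round(p[:2]+43*(s*ex+t*ey),1))
E
python3 crate.py
```

```text
scene (array([ 4.74303e+02,  3.17706e+02, -2.58000e-01]), np.float64(0.971))
side (array([ 4.77343e+02,  3.11892e+02, -2.68000e-01]), np.float64(0.952))
crate [ 4.77483e+02  3.15673e+02 -2.69000e-01]
cell -1 -1 [424.6 285.6]
cell 1 1 [530.4 345.7]
cell -1 1 [447.5 368.6]
cell 1 -1 [507.5 262.8]
```

Request:
{"fn": "step_arm", "kwargs": {"plan": [{"x": -0.1, "y": -0.1, "z": 3, "ax": 0, "ay": 0, "az": 0, "hand": 3.5}, {"x": -0.1, "y": -0.1, "z": 6, "ax": 0, "ay": 0, "az": 0, "hand": 3.5}, {"x": -0.1, "y": -0.1, "z": 8, "ax": 0, "ay": 0, "az": 0, "hand": 3.5}, {"x": -0.1, "y": -0.1, "z": 9.5, "ax": 0, "ay": 0, "az": 0, "hand": 3.5}, {"x": -0.1, "y": -0.1, "z": 10.5, "ax": 0, "ay": 0, "az": 0, "hand": 3.5}, {"x": -0.1, "y": -0.1, "z": 11, "ax": 0, "ay": 0, "az": 0, "hand": 3.5}, {"x": -0.1, "y": -0.1, "z": 11.3, "ax": 0, "ay": 0, "az": 0, "hand": 3.5}, {"x": -0.1, "y": -0.1, "z": 11.3, "ax": 0, "ay": 0, "az": 0, "hand": 3.5}]}}

```text
time: 8.95
ee_pos: [425.6, 283.4, 58.5]
tool_rot: [[-1.0, -0.001, 0.0], [-0.001, 1.0, 0.0], [-0.0, 0.0, -1.0]]
force: [-0.0, 0.2, -2.4]
opening: 49.2
finger_force: 38.0
```

Request:
{"fn": "step_arm", "kwargs": {"plan": [{"x": 0, "y": 0, "z": 0.1, "ax": 0, "ay": 0, "az": 0, "hand": 3.5}, {"x": 0, "y": 0, "z": 0.18, "ax": 0, "ay": 0, "az": 0, "hand": 3.5}, {"x": 0, "y": 0, "z": 0.18, "ax": 0, "ay": 0, "az": 0, "hand": 3.5}, {"x": 0, "y": 0, "z": 0.18, "ax": 0, "ay": 0, "az": 0, "hand": 5.2}, {"x": 0, "y": 0, "z": 0.18, "ax": 0, "ay": 0, "az": 0, "hand": 5.8}, {"x": 0, "y": 0, "z": 0.18, "ax": 0, "ay": 0, "az": 0, "hand": 6.3}, {"x": 0, "y": 0, "z": 0.18, "ax": 0, "ay": 0, "az": 0, "hand": 6.6}, {"x": 0, "y": 0, "z": 0.18, "ax": 0, "ay": 0, "az": 0, "hand": 6.6}]}}

```text
time: 9.95
ee_pos: [425.5, 283.2, 56.4]
tool_rot: [[-1.0, -0.001, -0.0], [-0.001, 1.0, -0.0], [0.0, -0.0, -1.0]]
force: [0.4, -0.1, 0.1]
opening: 65.8
finger_force: 0.0
```

Request:
{"fn": "step_arm", "kwargs": {"plan": [{"x": 0, "y": 0, "z": -3, "ax": 0, "ay": 0, "az": 0, "hand": 6.8}, {"x": 0, "y": 0, "z": -8, "ax": 0, "ay": 0, "az": 0, "hand": 7}, {"x": 0, "y": 0, "z": -13, "ax": 0, "ay": 0, "az": 0, "hand": 8.5}, {"x": -6, "y": -4, "z": -15, "ax": 0, "ay": 0, "az": 0, "hand": 8.5}, {"x": -12, "y": -9, "z": -15, "ax": 0, "ay": 0, "az": 0, "hand": 8.5}, {"x": -17, "y": -15, "z": -15, "ax": 0, "ay": 0, "az": 0, "hand": 8.5}, {"x": -19, "y": -20, "z": -15, "ax": 0, "ay": 0, "az": 0, "hand": 8.5}, {"x": -19, "y": -23, "z": -15, "ax": 0, "ay": 0, "az": 0, "hand": 8.5}]}}

```text
time: 10.95
ee_pos: [617.0, 51.9, 206.1]
tool_rot: [[-1.0, -0.002, 0.0], [-0.002, 1.0, -0.0], [-0.0, -0.0, -1.0]]
force: [0.3, 0.2, 0.4]
opening: 84.9
finger_force: 0.0
```

```bash
python3 - <<'E'
from h import *
im=env.camera("wrist");c=env.calibration("wrist");cv2.imwrite("pics/w2.png",im[:,:,::-1])
cs,cd=snap("scene"),snap("side")
V=[]
for n,cc in(("wrist",c),("scene",cs),("side",cd)):
  for d in tr(n,"jar_a",.3):
    p=ray(d["pixel"],cc,45);print(n,np.round(p),d["region"].sum(),round(d["conf"],2))
    if np.hypot(*(p-[684,41,45])[:2])<50: V.append((cc,d["region"]));print(fit("jar",(684,41),V[-1:]))
if V: print("all",fit("jar",(684,41),V))
go(684,41,200,np.pi/2)
V=[]
for n,cc in(("wrist",c),("scene",cs),("side",cd)):
  for d in tr(n,"tray",.3):
    p=ray(d["pixel"],cc,12)
    if np.hypot(*(p-[520,51,12])[:2])<60: V.append((cc,d["region"]));print("tray",n,fit("tray",(520,51),V[-1:],yaws=[.15]))
E
```

```text
wrist [688.  25.  45.] 2539 0.8
(array([684.203,  25.895,  -1.364]), np.float64(0.954))
wrist [449. 250.  45.] 1253 0.75
wrist [512. 286.  45.] 22858 0.47
scene [684.  41.  45.] 1037 0.82
(array([675.765,  42.953,  -1.276]), np.float64(0.95))
scene [407. 287.  45.] 514 0.75
side [689.  45.  45.] 599 0.81
(array([683.68 ,  42.044,  -1.452]), np.float64(0.945))
side [435. 315.  45.] 415 0.76
side [461. 273.  45.] 2091 0.46
all (array([682.663,  40.709,  -1.486]), np.float64(0.767))
shift cm [-6.86 -1.4   0.62] turn [ 0.001 -0.001  0.003] | alt [ 1.000e-03  1.000e-03 -3.139e+00] q7 1.57 t 11.25
tray scene (array([5.18282e+02, 5.28950e+01, 1.54000e-01]), np.float64(0.913))
tray side (array([5.22059e+02, 4.87930e+01, 1.50000e-01]), np.float64(0.932))
```

View pics/w2.png

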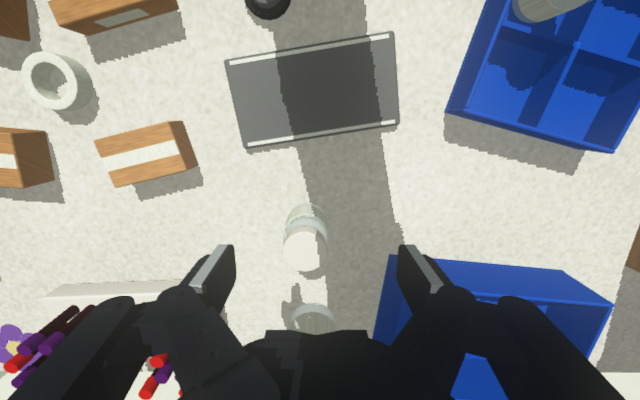

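Wrist view, taken while the arm was still settling: jar cap at (302,250), tray (315,90), bottle just beyond at (312,318). I'll re-measure at rest and locate the bottle for clearance.

```bash
python3 - <<'E'
from h import *
c=env.calibration("wrist");env.camera("wrist");print(np.round(env.get_obs()["ee_pos"],1))
cs=env.calibration("scene");cd=env.calibration("side")
for d in tr("wrist","jar_a",.6): print(d["region"].sum(),fit("jar",ray(d["pixel"],c,45),[(c,d["region"])]))
for d in tr("wrist","tray",.3): print("tray",fit("tray",ray(d["pixel"],c,12),[(c,d["region"])],yaws=[.15]))
print("bottle base",np.round(ray((352,334),cs,0)),np.round(ray((407,188),cd,0)))
for h in(120,140,160): print(h,np.round(ray((355,265),cs,h)),np.round(ray((413,138),cd,h)))
go(683,41,200,np.pi/2)
E
```

```text
[615.5  55.1 206.5]
1422 (array([422.465, 288.236,  -1.531]), np.float64(0.965))
tray (array([5.21475e+02, 4.90530e+01, 1.59000e-01]), np.float64(0.974))
tray (array([ 3.93327e+02, -1.41882e+02,  2.55000e-01]), np.float64(0.885))
bottle base [847.  52.   0.] [845.  36.   0.]
120 [794.  63. 120.] [915. 114. 120.]
140 [816.  57. 140.] [886.  85. 140.]
160 [837.  51. 160.] [857.  55. 160.]
shift cm [-6.74 -1.37  0.65] turn [0.    0.    0.003] | alt [-0.     0.    -3.139] q7 1.57 t 11.55
```

Request:
{"fn": "step_arm", "kwargs": {"plan": [{"x": -6, "y": -1.35, "z": 0, "ax": 0, "ay": 0, "az": 0, "hand": 8.5}, {"x": -6.8, "y": -1.35, "z": 1, "ax": 0, "ay": 0, "az": 0, "hand": 8.5}, {"x": -6.8, "y": -1.35, "z": 1, "ax": 0, "ay": 0, "az": 0, "hand": 8.5}, {"x": -6.8, "y": -1.35, "z": 1, "ax": 0, "ay": 0, "az": 0, "hand": 8.5}, {"x": -6.8, "y": -1.35, "z": 1, "ax": 0, "ay": 0, "az": 0, "hand": 8.5}, {"x": -6.8, "y": -1.35, "z": 1, "ax": 0, "ay": 0, "az": 0, "hand": 8.5}, {"x": -6.8, "y": -1.35, "z": 1, "ax": 0, "ay": 0, "az": 0, "hand": 8.5}, {"x": -6.8, "y": -1.35, "z": 1, "ax": 0, "ay": 0, "az": 0, "hand": 8.5}]}}

```text
time: 12.55
ee_pos: [683.7, 40.1, 196.6]
tool_rot: [[-1.0, -0.001, 0.0], [-0.001, 1.0, 0.0], [-0.0, 0.0, -1.0]]
force: [0.1, -0.2, -0.1]
opening: 84.9
finger_force: 0.0
```

```bash
python3 - <<'E'
from h import *
c=env.calibration("wrist");im=env.camera("wrist")
for d in tr("wrist","jar_a",.3): print(d["region"].sum(),d["conf"],fit("jar",ray(d["pixel"],c,45),[(c,d["region"])]))
go(683.5,41.5,52,np.pi/2)
E
```

```text
2532 0.84 (array([681.879,  39.062,  -1.465]), np.float64(0.97))
shift cm [ 0.03  0.15 14.45] turn [0.    0.    0.001] | alt [-0.    0.   -3.14] q7 1.62 t 12.65
```

Good: about (682.5, 40).

Request:
{"fn": "step_arm", "kwargs": {"plan": [{"x": 0.1, "y": 0, "z": 4, "ax": 0, "ay": 0, "az": 0, "hand": 8.5}, {"x": 0.1, "y": 0, "z": 8, "ax": 0, "ay": 0, "az": 0, "hand": 8.5}, {"x": 0.1, "y": 0, "z": 11, "ax": 0, "ay": 0, "az": 0, "hand": 8.5}, {"x": 0.1, "y": 0, "z": 13.5, "ax": 0, "ay": 0, "az": 0, "hand": 8.5}, {"x": 0.1, "y": 0, "z": 14.45, "ax": 0, "ay": 0, "az": 0, "hand": 8.5}, {"x": 0.1, "y": 0, "z": 14.45, "ax": 0, "ay": 0, "az": 0, "hand": 8}, {"x": 0.1, "y": 0, "z": 14.45, "ax": 0, "ay": 0, "az": 0, "hand": 7}, {"x": 0.1, "y": 0, "z": 14.45, "ax": 0, "ay": 0, "az": 0, "hand": 6.5}]}}

```text
time: 13.65
ee_pos: [683.5, 40.1, 53.2]
tool_rot: [[-1.0, -0.001, 0.002], [-0.001, 1.0, 0.0], [-0.002, 0.0, -1.0]]
force: [-0.1, 0.9, -0.4]
opening: 64.9
finger_force: 0.0
```

Request:
{"fn": "step_arm", "kwargs": {"plan": [{"x": 0, "y": 0, "z": 0, "ax": 0, "ay": 0, "az": 0, "hand": 6}, {"x": 0, "y": 0, "z": 0, "ax": 0, "ay": 0, "az": 0, "hand": 5.5}, {"x": 0, "y": 0, "z": 0, "ax": 0, "ay": 0, "az": 0, "hand": 5}, {"x": 0, "y": 0, "z": 0, "ax": 0, "ay": 0, "az": 0, "hand": 4.5}, {"x": 0, "y": 0, "z": 0, "ax": 0, "ay": 0, "az": 0, "hand": 3.5}, {"x": 0, "y": 0, "z": 0, "ax": 0, "ay": 0, "az": 0, "hand": 3.5}, {"x": 0, "y": 0, "z": 0, "ax": 0, "ay": 0, "az": 0, "hand": 3.5}, {"x": 0, "y": 0, "z": 0, "ax": 0, "ay": 0, "az": 0, "hand": 3.5}]}}

```text
time: 14.65
ee_pos: [683.0, 39.9, 52.7]
tool_rot: [[-1.0, -0.001, 0.001], [-0.001, 1.0, 0.0], [-0.001, 0.0, -1.0]]
force: [-1.4, -1.5, 4.9]
opening: 49.5
finger_force: 35.4
```

Request:
{"fn": "step_arm", "kwargs": {"plan": [{"x": 0, "y": 0, "z": -4, "ax": 0, "ay": 0, "az": 0, "hand": 3.5}, {"x": 0, "y": 0, "z": -9, "ax": 0, "ay": 0, "az": 0, "hand": 3.5}, {"x": 0, "y": 2, "z": -14, "ax": 0, "ay": 0, "az": 0, "hand": 3.5}, {"x": 2, "y": 7, "z": -16, "ax": 0, "ay": 0, "az": 0, "hand": 3.5}, {"x": 5, "y": 12, "z": -16, "ax": 0, "ay": 0, "az": 0, "hand": 3.5}, {"x": 8, "y": 17, "z": -16, "ax": 0, "ay": 0, "az": 0, "hand": 3.5}, {"x": 11, "y": 22, "z": -16, "ax": 0, "ay": 0, "az": 0, "hand": 3.5}, {"x": 14, "y": 27, "z": -16, "ax": 0, "ay": 0, "az": 0, "hand": 3.5}]}}

```text
time: 15.65
ee_pos: [540.9, 311.3, 211.6]
tool_rot: [[-1.0, -0.001, -0.001], [-0.001, 1.0, -0.0], [0.001, -0.0, -1.0]]
force: [0.1, -0.0, -1.8]
opening: 49.2
finger_force: 37.3
```

```bash
python3 crate.py; python3 -c "
from h import *
go(530.4,345.7,170,np.pi/2)"
```

```text
scene (array([ 4.74286e+02,  3.17483e+02, -2.56000e-01]), np.float64(0.884))
side (array([ 4.77299e+02,  3.11296e+02, -2.50000e-01]), np.float64(0.816))
crate [ 4.77336e+02  3.14891e+02 -2.50000e-01]
cell -1 -1 [425.  283.9]
cell 1 1 [529.6 345.9]
cell -1 1 [446.3 367.2]
cell 1 -1 [508.4 262.6]
shift cm [1.04 3.43 4.14] turn [-0.    -0.001  0.005] | alt [ 2.000e-03 -1.000e-03 -3.137e+00] q7 1.12 t 15.85
```

Request:
{"fn": "step_arm", "kwargs": {"plan": [{"x": 1.05, "y": 3.4, "z": 0, "ax": 0, "ay": 0, "az": 0, "hand": 3.5}, {"x": 1.05, "y": 3.4, "z": 3, "ax": 0, "ay": 0, "az": 0, "hand": 3.5}, {"x": 1.05, "y": 3.4, "z": 7, "ax": 0, "ay": 0, "az": 0, "hand": 3.5}, {"x": 1.05, "y": 3.4, "z": 11, "ax": 0, "ay": 0, "az": 0, "hand": 3.5}, {"x": 1.05, "y": 3.4, "z": 13.5, "ax": 0, "ay": 0, "az": 0, "hand": 3.5}, {"x": 1.05, "y": 3.4, "z": 15, "ax": 0, "ay": 0, "az": 0, "hand": 3.5}, {"x": 1.05, "y": 3.4, "z": 15.3, "ax": 0, "ay": 0, "az": 0, "hand": 3.5}, {"x": 1.05, "y": 3.4, "z": 15.3, "ax": 0, "ay": 0, "az": 0, "hand": 3.5}]}}

```text
time: 16.85
ee_pos: [532.7, 343.7, 59.7]
tool_rot: [[-1.0, -0.001, 0.001], [-0.001, 1.0, 0.001], [-0.001, 0.001, -1.0]]
force: [0.4, 0.7, -1.9]
opening: 49.2
finger_force: 37.3
```

Request:
{"fn": "step_arm", "kwargs": {"plan": [{"x": 0.1, "y": 0, "z": 0.1, "ax": 0, "ay": 0, "az": 0, "hand": 3.5}, {"x": 0.1, "y": 0, "z": 0.18, "ax": 0, "ay": 0, "az": 0, "hand": 3.5}, {"x": 0.1, "y": 0, "z": 0.18, "ax": 0, "ay": 0, "az": 0, "hand": 3.5}, {"x": 0.1, "y": 0, "z": 0.18, "ax": 0, "ay": 0, "az": 0, "hand": 5.2}, {"x": 0.1, "y": 0, "z": 0.18, "ax": 0, "ay": 0, "az": 0, "hand": 5.8}, {"x": 0.1, "y": 0, "z": 0.18, "ax": 0, "ay": 0, "az": 0, "hand": 6.3}, {"x": 0.1, "y": 0, "z": 0.18, "ax": 0, "ay": 0, "az": 0, "hand": 6.6}, {"x": 0.1, "y": 0, "z": 0.18, "ax": 0, "ay": 0, "az": 0, "hand": 6.6}]}}

```text
time: 17.85
ee_pos: [530.9, 343.9, 57.2]
tool_rot: [[-1.0, -0.001, -0.0], [-0.001, 1.0, 0.0], [0.0, 0.0, -1.0]]
force: [-0.4, -0.4, -0.0]
opening: 66.2
finger_force: 0.0
```

Request:
{"fn": "step_arm", "kwargs": {"plan": [{"x": 0, "y": 0, "z": -3, "ax": 0, "ay": 0, "az": 0, "hand": 6.8}, {"x": 0, "y": 0, "z": -8, "ax": 0, "ay": 0, "az": 0, "hand": 7}, {"x": 0, "y": 0, "z": -13, "ax": 0, "ay": 0, "az": 0, "hand": 8.5}, {"x": 0, "y": -6, "z": -17, "ax": 0, "ay": 0, "az": 0, "hand": 8.5}, {"x": 0, "y": -12, "z": -17, "ax": 0, "ay": 0, "az": 0, "hand": 8.5}, {"x": 0, "y": -18, "z": -17, "ax": 0, "ay": 0, "az": 0, "hand": 8.5}, {"x": 0, "y": -24, "z": -17, "ax": 0, "ay": 0, "az": 0, "hand": 8.5}, {"x": 0, "y": -30, "z": -17, "ax": 0, "ay": 0, "az": 0, "hand": 8.5}]}}

```text
time: 18.85
ee_pos: [531.0, 41.8, 227.6]
tool_rot: [[-1.0, -0.001, 0.001], [-0.001, 1.0, 0.0], [-0.001, 0.0, -1.0]]
force: [0.4, -0.1, 0.4]
opening: 85.0
finger_force: 0.0
```

```bash
python3 - <<'E'
from h import *
im=env.camera("scene");c=env.calibration("scene")
cv2.imwrite("pics/s2.png",cv2.resize(im[130:300,100:500,::-1],(800,340)))
for d in tr("scene","jar_a",.4): print(d["region"].sum(),d["conf"],fit("jar",ray(d["pixel"],c,50),[(c,d["region"])],z0=5))
go(421,-334,200,-.18)
E
```

```text
619 0.97 (array([501.838, 361.134,  -0.939]), np.float64(0.78))
511 0.77 (array([395.504, 297.969,  -1.533]), np.float64(0.762))
shift cm [ 10.66 -37.06   2.87] turn [-3.0e-03 -1.0e-03 -1.4e+00] | alt [-1.000e-03  3.000e-03  1.742e+00] q7 1.54 t 18.95
```

View pics/s2.png

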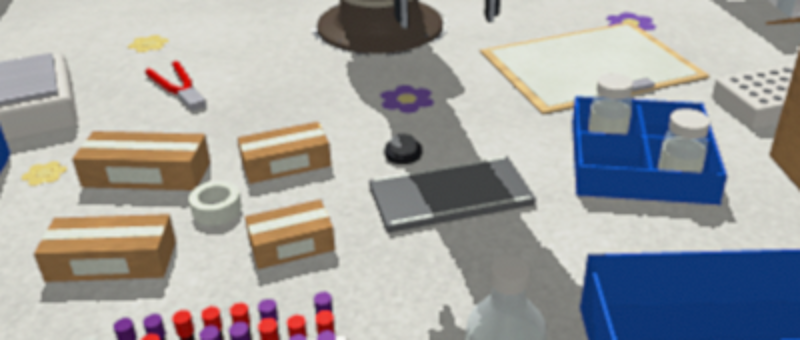

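Both jars stand in diagonal cells. Next is carton A.

Request:
{"fn": "step_arm", "kwargs": {"plan": [{"x": 1, "y": -5, "z": 0, "ax": 0, "ay": 0, "az": 0.18, "hand": 8.5}, {"x": 3, "y": -10, "z": 0, "ax": 0, "ay": 0, "az": 0.36, "hand": 8.5}, {"x": 5, "y": -15, "z": 0, "ax": 0, "ay": 0, "az": 0.54, "hand": 8.5}, {"x": 7, "y": -20, "z": 0, "ax": 0, "ay": 0, "az": 0.72, "hand": 8.5}, {"x": 9, "y": -24, "z": 0, "ax": 0, "ay": 0, "az": 0.9, "hand": 8.5}, {"x": 10, "y": -28, "z": 0, "ax": 0, "ay": 0, "az": 1.08, "hand": 8.5}, {"x": 11, "y": -31, "z": 0, "ax": 0, "ay": 0, "az": 1.26, "hand": 8.5}, {"x": 11, "y": -32, "z": 0, "ax": 0, "ay": 0, "az": 1.44, "hand": 8.5}]}}

```text
time: 19.95
ee_pos: [420.8, -278.1, 227.5]
tool_rot: [[-0.123, 0.992, 0.001], [0.992, 0.123, -0.0], [-0.0, 0.0, -1.0]]
force: [0.2, 0.1, -0.4]
opening: 85.1
finger_force: 0.0
```

Request:
{"fn": "step_arm", "kwargs": {"plan": [{"x": 0, "y": 0, "z": 0, "ax": 0, "ay": 0, "az": 0.15, "hand": 8.5}, {"x": 0, "y": 0, "z": 0, "ax": 0, "ay": 0, "az": 0.3, "hand": 8.5}, {"x": 0, "y": 0, "z": 0, "ax": 0, "ay": 0, "az": 0.3, "hand": 8.5}, {"x": 0, "y": 0, "z": 0, "ax": 0, "ay": 0, "az": 0.3, "hand": 8.5}, {"x": 0, "y": 0, "z": 0, "ax": 0, "ay": 0, "az": 0.3, "hand": 8.5}, {"x": 0, "y": 0, "z": 0, "ax": 0, "ay": 0, "az": 0.3, "hand": 8.5}, {"x": 0, "y": 0, "z": 0, "ax": 0, "ay": 0, "az": 0.3, "hand": 8.5}, {"x": 0, "y": 0, "z": 0, "ax": 0, "ay": 0, "az": 0.3, "hand": 8.5}]}}

```text
time: 20.95
ee_pos: [421.6, -276.3, 227.2]
tool_rot: [[0.167, 0.986, 0.0], [0.986, -0.167, 0.0], [0.0, 0.0, -1.0]]
force: [1.1, -0.0, -0.5]
opening: 85.1
finger_force: 0.0
```

```bash
cat > w.py <<'E'
# fit a carton from the wrist picture: w.py name x y yaw
from h import *
import sys
n=sys.argv[1];x,y,a=map(float,sys.argv[2:5])
c=env.calibration("wrist");env.camera("wrist")
for d in tr("wrist",n,.3):
    p=ray(d["pixel"],c,20)
    if np.hypot(p[0]-x,p[1]-y)<70:
        q=fit(n,(x,y),[(c,d["region"])],yaws=[a-.15,a,a+.15]);print("wrist",round(d["conf"],2),q)
V=[]
for cam in("scene","side"):
    cc=snap(cam)
    for d in tr(cam,n,.3):
        p=ray(d["pixel"],cc,20)
        if np.hypot(p[0]-x,p[1]-y)<50: V.append((cc,d["region"]));print(cam,fit(n,(x,y),V[-1:],yaws=[a]))
try: go(q[0][0],q[0][1],1.5,q[0][2])
except NameError: print("none")
E
python3 w.py carton_a 421 -334 -.18
```

```text
wrist 0.91 (array([ 4.20165e+02, -3.36392e+02, -1.82000e-01]), np.float64(0.978))
scene (array([ 4.18341e+02, -3.32843e+02, -1.83000e-01]), np.float64(0.949))
side (array([ 4.22371e+02, -3.36247e+02, -1.91000e-01]), np.float64(0.96))
shift cm [-5.95  0.86 22.57] turn [-0.    -0.     0.014] | alt [ 0.    -0.    -3.127] q7 0.61 t 21.25
```

Request:
{"fn": "step_arm", "kwargs": {"plan": [{"x": -5.9, "y": 0.85, "z": 3, "ax": 0, "ay": 0, "az": 0.014, "hand": 8.5}, {"x": -5.9, "y": 0.85, "z": 8, "ax": 0, "ay": 0, "az": 0.014, "hand": 8.5}, {"x": -5.9, "y": 0.85, "z": 13, "ax": 0, "ay": 0, "az": 0.014, "hand": 8.5}, {"x": -5.9, "y": 0.85, "z": 17, "ax": 0, "ay": 0, "az": 0.014, "hand": 8.5}, {"x": -5.9, "y": 0.85, "z": 20, "ax": 0, "ay": 0, "az": 0.014, "hand": 8.5}, {"x": -5.9, "y": 0.85, "z": 22, "ax": 0, "ay": 0, "az": 0.014, "hand": 8.5}, {"x": -5.9, "y": 0.85, "z": 22.3, "ax": 0, "ay": 0, "az": 0.014, "hand": 8.5}, {"x": -5.9, "y": 0.85, "z": 22.3, "ax": 0, "ay": 0, "az": 0.014, "hand": 8.5}]}}

```text
time: 22.25
ee_pos: [420.5, -336.3, 4.9]
tool_rot: [[0.181, 0.983, 0.001], [0.983, -0.181, -0.001], [-0.0, 0.001, -1.0]]
force: [-0.1, 0.8, -0.6]
opening: 85.1
finger_force: 0.0
```

Request:
{"fn": "step_arm", "kwargs": {"plan": [{"x": 0, "y": 0, "z": 0, "ax": 0, "ay": 0, "az": 0, "hand": 7.5}, {"x": 0, "y": 0, "z": 0, "ax": 0, "ay": 0, "az": 0, "hand": 7}, {"x": 0, "y": 0, "z": 0, "ax": 0, "ay": 0, "az": 0, "hand": 6.5}, {"x": 0, "y": 0, "z": 0, "ax": 0, "ay": 0, "az": 0, "hand": 5.5}, {"x": 0, "y": 0, "z": 0, "ax": 0, "ay": 0, "az": 0, "hand": 5}, {"x": 0, "y": 0, "z": 0, "ax": 0, "ay": 0, "az": 0, "hand": 5}, {"x": 0, "y": 0, "z": 0, "ax": 0, "ay": 0, "az": 0, "hand": 5}, {"x": 0, "y": 0, "z": 0, "ax": 0, "ay": 0, "az": 0, "hand": 5}], "squeeze": 40}}

```text
time: 23.25
ee_pos: [421.0, -336.1, 5.1]
tool_rot: [[0.181, 0.984, 0.002], [0.984, -0.181, -0.0], [-0.0, 0.002, -1.0]]
force: [-0.7, 0.6, 6.4]
opening: 65.3
finger_force: 42.6
```

```bash
python3 -c "
from h import *
print(np.round(env.get_obs()['ee_pos'],1))
go(521,49.5,150,.155)"
```

```text
[ 421.  -336.1    5.1]
shift cm [ 39.73   2.89 -14.48] turn [ 0.002  0.    -0.337] | alt [ 1.000e-03 -3.000e-03  2.805e+00] q7 1.02 t 23.25
```

Request:
{"fn": "step_arm", "kwargs": {"plan": [{"x": 0, "y": 0, "z": -3, "ax": 0, "ay": 0, "az": 0, "hand": 5}, {"x": 0, "y": 0, "z": -7, "ax": 0, "ay": 0, "az": 0, "hand": 5}, {"x": 3, "y": 0, "z": -11, "ax": 0, "ay": 0, "az": -0.05, "hand": 5}, {"x": 8, "y": 0.5, "z": -12, "ax": 0, "ay": 0, "az": -0.12, "hand": 5}, {"x": 14, "y": 1, "z": -12, "ax": 0, "ay": 0, "az": -0.2, "hand": 5}, {"x": 20, "y": 1.5, "z": -12, "ax": 0, "ay": 0, "az": -0.28, "hand": 5}, {"x": 26, "y": 2, "z": -12, "ax": 0, "ay": 0, "az": -0.337, "hand": 5}, {"x": 31, "y": 2.5, "z": -12, "ax": 0, "ay": 0, "az": -0.337, "hand": 5}]}}

```text
time: 24.25
ee_pos: [500.8, -32.8, 124.3]
tool_rot: [[-0.157, 0.988, -0.0], [0.988, 0.157, 0.001], [0.001, 0.0, -1.0]]
force: [0.6, 0.7, -3.2]
opening: 65.6
finger_force: 47.5
```

```bash
cat > tr.py <<'E'
from h import *
V=[]
for cam in("scene","side","wrist"):
    c=env.calibration(cam);env.camera(cam)
    for d in tr(cam,"tray",.3):
        p=ray(d["pixel"],c,12)
        if np.hypot(p[0]-520,p[1]-50)<60: print(cam,fit("tray",(520,50),[(c,d["region"])],yaws=[.15]))
E
python3 -c "
from h import *
go(521,49.5,125,.155)"; python3 tr.py
```

```text
shift cm [ 7.81  3.28 -0.06] turn [ 0.    -0.001  0.002] | alt [ 1.000e-03  0.000e+00 -3.139e+00] q7 0.52 t 24.25
scene (array([5.17659e+02, 5.25660e+01, 1.60000e-01]), np.float64(0.959))
side (array([5.24197e+02, 5.01400e+01, 1.30000e-01]), np.float64(0.781))
wrist (array([5.06008e+02, 1.41127e+02, 1.49000e-01]), np.float64(0.976))
```

Request:
{"fn": "step_arm", "kwargs": {"plan": [{"x": 5, "y": 2, "z": 0, "ax": 0, "ay": 0, "az": 0, "hand": 5}, {"x": 7.8, "y": 3.25, "z": 0, "ax": 0, "ay": 0, "az": 0, "hand": 5}, {"x": 7.8, "y": 3.25, "z": 3, "ax": 0, "ay": 0, "az": 0, "hand": 5}, {"x": 7.8, "y": 3.25, "z": 6, "ax": 0, "ay": 0, "az": 0, "hand": 5}, {"x": 7.8, "y": 3.25, "z": 8.5, "ax": 0, "ay": 0, "az": 0, "hand": 5}, {"x": 7.8, "y": 3.25, "z": 9.8, "ax": 0, "ay": 0, "az": 0, "hand": 5}, {"x": 7.8, "y": 3.25, "z": 10.4, "ax": 0, "ay": 0, "az": 0, "hand": 5}, {"x": 7.8, "y": 3.25, "z": 10.4, "ax": 0, "ay": 0, "az": 0, "hand": 5}]}}

```text
time: 25.55
ee_pos: [521.2, 46.1, 20.5]
tool_rot: [[-0.154, 0.988, 0.0], [0.988, 0.154, -0.0], [-0.0, 0.0, -1.0]]
force: [-0.3, -0.7, -3.1]
opening: 65.5
finger_force: 47.5
```

```bash
python3 -c "
from h import *
go(521,49.5,17,.157)"
```

```text
shift cm [0.34 0.04 0.35] turn [ 0.     0.    -0.003] | alt [ 0.    -0.     3.139] q7 0.51 t 25.55
```

Request:
{"fn": "step_arm", "kwargs": {"plan": [{"x": 0.34, "y": 0.05, "z": 0, "ax": 0, "ay": 0, "az": 0, "hand": 5}, {"x": 0.34, "y": 0.05, "z": 0.2, "ax": 0, "ay": 0, "az": 0, "hand": 5}, {"x": 0.34, "y": 0.05, "z": 0.35, "ax": 0, "ay": 0, "az": 0, "hand": 5}, {"x": 0.34, "y": 0.05, "z": 0.37, "ax": 0, "ay": 0, "az": 0, "hand": 5}, {"x": 0.34, "y": 0.05, "z": 0.37, "ax": 0, "ay": 0, "az": 0, "hand": 6.7}, {"x": 0.34, "y": 0.05, "z": 0.37, "ax": 0, "ay": 0, "az": 0, "hand": 7.3}, {"x": 0.34, "y": 0.05, "z": 0.37, "ax": 0, "ay": 0, "az": 0, "hand": 8}, {"x": 0.34, "y": 0.05, "z": 0.37, "ax": 0, "ay": 0, "az": 0, "hand": 8.4}]}}

```text
time: 26.55
ee_pos: [520.9, 50.0, 16.5]
tool_rot: [[-0.154, 0.988, 0.0], [0.988, 0.154, -0.0], [-0.0, 0.0, -1.0]]
force: [0.5, 0.3, -0.8]
opening: 84.3
finger_force: 0.0
```

Request:
{"fn": "step_arm", "kwargs": {"plan": [{"x": 0, "y": 0, "z": -3, "ax": 0, "ay": 0, "az": 0, "hand": 8.5}, {"x": 0, "y": 0, "z": -8, "ax": 0, "ay": 0, "az": 0, "hand": 8.5}, {"x": 0, "y": 0, "z": -13, "ax": 0, "ay": 0, "az": 0, "hand": 8.5}, {"x": 6, "y": 0, "z": -18, "ax": 0, "ay": 0, "az": 0, "hand": 8.5}, {"x": 8, "y": 0, "z": -21, "ax": 0, "ay": 0, "az": 0, "hand": 8.5}, {"x": 8, "y": 0, "z": -21, "ax": 0, "ay": 0, "az": 0, "hand": 8.5}, {"x": 8, "y": 0, "z": -21, "ax": 0, "ay": 0, "az": 0, "hand": 8.5}, {"x": 8, "y": 0, "z": -21, "ax": 0, "ay": 0, "az": 0, "hand": 8.5}]}}

```text
time: 27.55
ee_pos: [508.0, 127.6, 225.4]
tool_rot: [[-0.152, 0.988, -0.002], [0.988, 0.152, -0.001], [-0.001, -0.002, -1.0]]
force: [0.1, -0.5, -0.2]
opening: 84.9
finger_force: 0.0
```

```bash
cat > st.py <<'E'
# stack check: st.py carton z0
from h import *
import sys
n=sys.argv[1];z0=float(sys.argv[2])
for cam in("wrist","scene","side"):
    c=env.calibration(cam);im=env.camera(cam)
    for lab,nn,z in(("carton_a",n,z0),("tray","tray",0)):
        for d in tr(cam,lab,.3):
            p=ray(d["pixel"],c,z+S[nn][2]/2)
            if np.hypot(p[0]-520,p[1]-50)<60: print(cam,round(d["conf"],2),nn,fit(nn,(521,49),[(c,d["region"])],z0=z,yaws=[.15]))
    if cam=="wrist": cv2.imwrite("pics/st_%s.png"%n,im[:,:,::-1])
E
python3 st.py carton_a 12;python3 -c "
from h import *
go(590,-290,220,-.1)"
```

```text
wrist 0.92 carton_a (array([5.19156e+02, 5.07670e+01, 1.54000e-01]), np.float64(0.961))
scene 0.56 carton_a (array([5.15866e+02, 5.49230e+01, 1.51000e-01]), np.float64(0.959))
scene 0.77 tray (array([5.19599e+02, 5.14260e+01, 1.52000e-01]), np.float64(0.436))
side 0.91 carton_a (array([5.20865e+02, 4.82960e+01, 1.52000e-01]), np.float64(0.961))
shift cm [-42.64   1.59   0.64] turn [-0.     0.     0.255] | alt [-0.    -0.    -2.887] q7 0.1 t 28.0
```

View pics/st_carton_a.png

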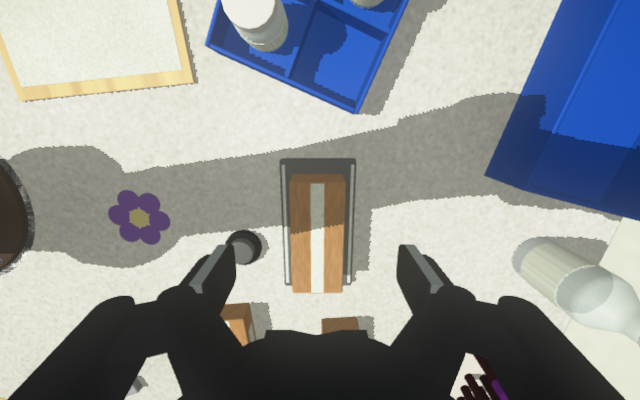

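Carton A sits centred on the tray: it spans columns 291–346 and the tray lines are at 283 and 352. Next is carton B.

Request:
{"fn": "step_arm", "kwargs": {"plan": [{"x": -6, "y": 0, "z": 0, "ax": 0, "ay": 0, "az": 0.05, "hand": 8.5}, {"x": -12, "y": 0.4, "z": 0, "ax": 0, "ay": 0, "az": 0.1, "hand": 8.5}, {"x": -18, "y": 0.8, "z": 0, "ax": 0, "ay": 0, "az": 0.15, "hand": 8.5}, {"x": -24, "y": 1, "z": 0, "ax": 0, "ay": 0, "az": 0.2, "hand": 8.5}, {"x": -30, "y": 1.2, "z": 0, "ax": 0, "ay": 0, "az": 0.24, "hand": 8.5}, {"x": -36, "y": 1.4, "z": 0, "ax": 0, "ay": 0, "az": 0.24, "hand": 8.5}, {"x": -41, "y": 1.6, "z": 0, "ax": 0, "ay": 0, "az": 0.24, "hand": 8.5}, {"x": -42.6, "y": 1.6, "z": 0, "ax": 0, "ay": 0, "az": 0.24, "hand": 8.5}]}}

```text
time: 29.0
ee_pos: [589.3, -293.3, 226.3]
tool_rot: [[0.089, 0.996, -0.001], [0.996, -0.089, -0.002], [-0.002, -0.0, -1.0]]
force: [-0.2, 0.9, -0.4]
opening: 85.0
finger_force: 0.0
```

Request:
{"fn": "step_arm", "kwargs": {"plan": [{"x": 0, "y": 0, "z": 0, "ax": 0, "ay": 0, "az": 0, "hand": 8.5}, {"x": 0, "y": 0, "z": 0, "ax": 0, "ay": 0, "az": 0, "hand": 8.5}, {"x": 0, "y": 0, "z": 0, "ax": 0, "ay": 0, "az": 0, "hand": 8.5}, {"x": 0, "y": 0, "z": 0, "ax": 0, "ay": 0, "az": 0, "hand": 8.5}, {"x": 0, "y": 0, "z": 0, "ax": 0, "ay": 0, "az": 0, "hand": 8.5}, {"x": 0, "y": 0, "z": 0, "ax": 0, "ay": 0, "az": 0, "hand": 8.5}, {"x": 0, "y": 0, "z": 0, "ax": 0, "ay": 0, "az": 0, "hand": 8.5}, {"x": 0, "y": 0, "z": 0, "ax": 0, "ay": 0, "az": 0, "hand": 8.5}]}}

```text
time: 30.0
ee_pos: [590.1, -289.5, 226.5]
tool_rot: [[0.085, 0.996, 0.0], [0.996, -0.085, -0.0], [-0.0, 0.0, -1.0]]
force: [-0.5, 0.2, -0.3]
opening: 84.8
finger_force: 0.0
```

```bash
python3 w.py carton_b 590 -345 -.085
```

```text
wrist 0.6 (array([ 5.89152e+02, -3.47051e+02, -8.60000e-02]), np.float64(0.969))
scene (array([ 5.87664e+02, -3.43261e+02, -7.90000e-02]), np.float64(0.945))
side (array([ 5.91482e+02, -3.46547e+02, -8.50000e-02]), np.float64(0.96))
shift cm [-5.75  0.4  22.49] turn [-0.    -0.     0.001] | alt [ 0.    -0.    -3.141] q7 0.7 t 30.3
```

Request:
{"fn": "step_arm", "kwargs": {"plan": [{"x": -5.7, "y": 0.5, "z": 3, "ax": 0, "ay": 0, "az": 0, "hand": 8.5}, {"x": -5.7, "y": 0.5, "z": 8, "ax": 0, "ay": 0, "az": 0, "hand": 8.5}, {"x": -5.7, "y": 0.5, "z": 13, "ax": 0, "ay": 0, "az": 0, "hand": 8.5}, {"x": -5.7, "y": 0.5, "z": 17, "ax": 0, "ay": 0, "az": 0, "hand": 8.5}, {"x": -5.7, "y": 0.5, "z": 20, "ax": 0, "ay": 0, "az": 0, "hand": 8.5}, {"x": -5.7, "y": 0.5, "z": 22, "ax": 0, "ay": 0, "az": 0, "hand": 8.5}, {"x": -5.7, "y": 0.5, "z": 22.3, "ax": 0, "ay": 0, "az": 0, "hand": 8.5}, {"x": -5.7, "y": 0.5, "z": 22.3, "ax": 0, "ay": 0, "az": 0, "hand": 8.5}]}}

```text
time: 31.3
ee_pos: [590.7, -347.1, 4.4]
tool_rot: [[0.085, 0.996, 0.001], [0.996, -0.085, -0.001], [-0.001, 0.001, -1.0]]
force: [0.0, -0.0, 0.2]
opening: 85.1
finger_force: 0.0
```

Request:
{"fn": "step_arm", "kwargs": {"plan": [{"x": 0, "y": 0, "z": 0, "ax": 0, "ay": 0, "az": 0, "hand": 7.5}, {"x": 0, "y": 0, "z": 0, "ax": 0, "ay": 0, "az": 0, "hand": 7}, {"x": 0, "y": 0, "z": 0, "ax": 0, "ay": 0, "az": 0, "hand": 6.5}, {"x": 0, "y": 0, "z": 0, "ax": 0, "ay": 0, "az": 0, "hand": 5.5}, {"x": 0, "y": 0, "z": 0, "ax": 0, "ay": 0, "az": 0, "hand": 5}, {"x": 0, "y": 0, "z": 0, "ax": 0, "ay": 0, "az": 0, "hand": 5}, {"x": 0, "y": 0, "z": 0, "ax": 0, "ay": 0, "az": 0, "hand": 5}, {"x": 0, "y": 0, "z": 0, "ax": 0, "ay": 0, "az": 0, "hand": 5}], "squeeze": 35}}

```text
time: 32.3
ee_pos: [590.7, -346.7, 4.1]
tool_rot: [[0.085, 0.996, 0.001], [0.996, -0.085, -0.0], [-0.0, 0.001, -1.0]]
force: [-0.3, 1.4, 5.4]
opening: 62.5
finger_force: 40.0
```

```bash
python3 -c "
from h import *
print(np.round(env.get_obs()['ee_pos'],1))
go(520.5,50,150,.155)"
```

```text
[ 590.7 -346.7    4.1]
shift cm [ 38.93 -10.34 -14.6 ] turn [ 0.001  0.    -0.24 ] | alt [ 0.000e+00 -1.000e-03  2.902e+00] q7 0.9 t 32.3
```

Request:
{"fn": "step_arm", "kwargs": {"plan": [{"x": 0, "y": 0, "z": -4, "ax": 0, "ay": 0, "az": 0, "hand": 5}, {"x": 0, "y": 0, "z": -9, "ax": 0, "ay": 0, "az": 0, "hand": 5}, {"x": 4, "y": -1, "z": -13, "ax": 0, "ay": 0, "az": -0.05, "hand": 5}, {"x": 10, "y": -2.5, "z": -14.6, "ax": 0, "ay": 0, "az": -0.1, "hand": 5}, {"x": 16, "y": -4, "z": -14.6, "ax": 0, "ay": 0, "az": -0.15, "hand": 5}, {"x": 22, "y": -5.6, "z": -14.6, "ax": 0, "ay": 0, "az": -0.2, "hand": 5}, {"x": 28, "y": -7.2, "z": -14.6, "ax": 0, "ay": 0, "az": -0.24, "hand": 5}, {"x": 33, "y": -8.7, "z": -14.6, "ax": 0, "ay": 0, "az": -0.24, "hand": 5}]}}

```text
time: 33.3
ee_pos: [530.5, -7.7, 149.0]
tool_rot: [[-0.156, 0.988, -0.001], [0.988, 0.156, 0.001], [0.001, -0.001, -1.0]]
force: [0.3, 0.7, -2.3]
opening: 62.4
finger_force: 40.2
```

Request:
{"fn": "step_arm", "kwargs": {"plan": [{"x": 3, "y": -0.8, "z": 0, "ax": 0, "ay": 0, "az": 0, "hand": 5}, {"x": 5, "y": -1, "z": 0, "ax": 0, "ay": 0, "az": 0, "hand": 5}, {"x": 5, "y": -1, "z": 0, "ax": 0, "ay": 0, "az": 0, "hand": 5}, {"x": 5, "y": -1, "z": 0, "ax": 0, "ay": 0, "az": 0, "hand": 5}, {"x": 5, "y": -1, "z": 0, "ax": 0, "ay": 0, "az": 0, "hand": 5}, {"x": 5, "y": -1, "z": 0, "ax": 0, "ay": 0, "az": 0, "hand": 5}, {"x": 5, "y": -1, "z": 0, "ax": 0, "ay": 0, "az": 0, "hand": 5}, {"x": 5, "y": -1, "z": 0, "ax": 0, "ay": 0, "az": 0, "hand": 5}]}}

```text
time: 34.3
ee_pos: [514.0, 37.3, 149.5]
tool_rot: [[-0.154, 0.988, -0.0], [0.988, 0.154, 0.0], [0.0, -0.0, -1.0]]
force: [-0.1, -0.4, -3.2]
opening: 62.8
finger_force: 40.2
```

```bash
python3 -c "
from h import *
go(520.5,50,63.5,.153)"
```

```text
shift cm [1.16 0.84 8.6 ] turn [-0.    -0.     0.002] | alt [ 0.   -0.   -3.14] q7 0.39 t 34.3
```

Request:
{"fn": "step_arm", "kwargs": {"plan": [{"x": 1.15, "y": 0.85, "z": 0, "ax": 0, "ay": 0, "az": 0, "hand": 5}, {"x": 1.15, "y": 0.85, "z": 3, "ax": 0, "ay": 0, "az": 0, "hand": 5}, {"x": 1.15, "y": 0.85, "z": 6, "ax": 0, "ay": 0, "az": 0, "hand": 5}, {"x": 1.15, "y": 0.85, "z": 7.8, "ax": 0, "ay": 0, "az": 0, "hand": 5}, {"x": 1.15, "y": 0.85, "z": 8.4, "ax": 0, "ay": 0, "az": 0, "hand": 5}, {"x": 1.15, "y": 0.85, "z": 8.4, "ax": 0, "ay": 0, "az": 0, "hand": 5}, {"x": 1.15, "y": 0.85, "z": 8.4, "ax": 0, "ay": 0, "az": 0, "hand": 5}, {"x": 1.15, "y": 0.85, "z": 8.4, "ax": 0, "ay": 0, "az": 0, "hand": 5}]}}

```text
time: 35.3
ee_pos: [521.1, 50.3, 66.2]
tool_rot: [[-0.154, 0.988, 0.001], [0.988, 0.154, 0.001], [0.0, 0.001, -1.0]]
force: [-0.4, -0.3, -2.2]
opening: 62.4
finger_force: 40.1
```

```bash
python3 -c "
from h import *
go(520.5,50,62,.153)"
```

```text
shift cm [-0.02 -0.06  0.42] turn [ 0.001 -0.     0.002] | alt [ 1.00e-03  2.00e-03 -3.14e+00] q7 0.48 t 35.3
```

Request:
{"fn": "step_arm", "kwargs": {"plan": [{"x": 0, "y": -0.05, "z": 0.2, "ax": 0, "ay": 0, "az": 0, "hand": 5}, {"x": 0, "y": -0.05, "z": 0.4, "ax": 0, "ay": 0, "az": 0, "hand": 5}, {"x": 0, "y": -0.05, "z": 0.43, "ax": 0, "ay": 0, "az": 0, "hand": 5}, {"x": 0, "y": -0.05, "z": 0.43, "ax": 0, "ay": 0, "az": 0, "hand": 5}, {"x": 0, "y": -0.05, "z": 0.43, "ax": 0, "ay": 0, "az": 0, "hand": 6.5}, {"x": 0, "y": -0.05, "z": 0.43, "ax": 0, "ay": 0, "az": 0, "hand": 7}, {"x": 0, "y": -0.05, "z": 0.43, "ax": 0, "ay": 0, "az": 0, "hand": 7.8}, {"x": 0, "y": -0.05, "z": 0.43, "ax": 0, "ay": 0, "az": 0, "hand": 8.4}]}}

```text
time: 36.3
ee_pos: [520.1, 50.0, 61.1]
tool_rot: [[-0.154, 0.988, -0.0], [0.988, 0.154, -0.0], [-0.0, -0.0, -1.0]]
force: [-0.3, -0.0, 0.0]
opening: 84.1
finger_force: 0.0
```

Request:
{"fn": "step_arm", "kwargs": {"plan": [{"x": 0, "y": 0, "z": -3, "ax": 0, "ay": 0, "az": 0, "hand": 8.5}, {"x": 0, "y": 0, "z": -8, "ax": 0, "ay": 0, "az": 0, "hand": 8.5}, {"x": 0, "y": 0, "z": -13, "ax": 0, "ay": 0, "az": 0, "hand": 8.5}, {"x": 6, "y": 0, "z": -18, "ax": 0, "ay": 0, "az": 0, "hand": 8.5}, {"x": 8, "y": 0, "z": -20, "ax": 0, "ay": 0, "az": 0, "hand": 8.5}, {"x": 8, "y": 0, "z": -20, "ax": 0, "ay": 0, "az": 0, "hand": 8.5}, {"x": 8, "y": 0, "z": -20, "ax": 0, "ay": 0, "az": 0, "hand": 8.5}, {"x": 8, "y": 0, "z": -20, "ax": 0, "ay": 0, "az": 0, "hand": 8.5}]}}

```text
time: 37.3
ee_pos: [507.4, 127.7, 260.3]
tool_rot: [[-0.152, 0.988, -0.001], [0.988, 0.152, -0.001], [-0.001, -0.001, -1.0]]
force: [0.5, -1.0, -0.1]
opening: 85.0
finger_force: 0.0
```

```bash
python3 st.py carton_b 58;python3 -c "
from h import *
go(420,-100,225,.23)"
```

```text
wrist 0.82 carton_b (array([5.18323e+02, 4.97670e+01, 1.54000e-01]), np.float64(0.974))
scene 0.73 carton_b (array([5.1613e+02, 5.3751e+01, 1.3800e-01]), np.float64(0.961))
scene 0.55 tray (array([5.1822e+02, 5.2101e+01, 1.4400e-01]), np.float64(0.398))
side 0.95 carton_b (array([5.19997e+02, 4.97540e+01, 1.28000e-01]), np.float64(0.937))
side 0.57 tray (array([5.20763e+02, 4.74670e+01, 1.74000e-01]), np.float64(0.395))
shift cm [-21.27 -12.2    3.61] turn [-0.     0.    -0.075] | alt [0.    0.    3.066] q7 0.09 t 37.75
```

View pics/st_carton_b.png

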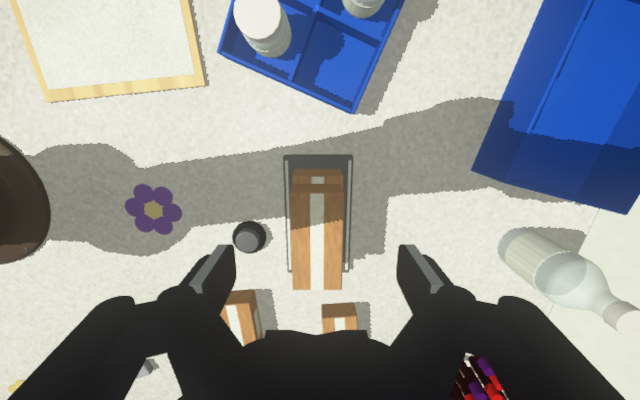

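Carton B sits squarely on A (columns 293–343, centred at 318). Next is carton C.

Request:
{"fn": "step_arm", "kwargs": {"plan": [{"x": -5, "y": -3, "z": 0, "ax": 0, "ay": 0, "az": -0.02, "hand": 8.5}, {"x": -10, "y": -6, "z": 1, "ax": 0, "ay": 0, "az": -0.04, "hand": 8.5}, {"x": -15, "y": -9, "z": 2, "ax": 0, "ay": 0, "az": -0.06, "hand": 8.5}, {"x": -20, "y": -11.5, "z": 3, "ax": 0, "ay": 0, "az": -0.075, "hand": 8.5}, {"x": -21.3, "y": -12.2, "z": 3.6, "ax": 0, "ay": 0, "az": -0.075, "hand": 8.5}, {"x": -21.3, "y": -12.2, "z": 3.6, "ax": 0, "ay": 0, "az": -0.075, "hand": 8.5}, {"x": -21.3, "y": -12.2, "z": 3.6, "ax": 0, "ay": 0, "az": -0.075, "hand": 8.5}, {"x": -21.3, "y": -12.2, "z": 3.6, "ax": 0, "ay": 0, "az": -0.075, "hand": 8.5}]}}

```text
time: 38.75
ee_pos: [420.7, -99.2, 225.3]
tool_rot: [[-0.23, 0.973, 0.0], [0.973, 0.23, -0.0], [-0.0, 0.0, -1.0]]
force: [-0.7, 0.6, -0.9]
opening: 84.7
finger_force: 0.0
```

```bash
sleep 0; python3 w.py carton_c 419 -156 .232; python3 w.py carton_c 419 -156 .232
```

```text
wrist 0.77 (array([ 4.18866e+02, -1.57767e+02,  2.44000e-01]), np.float64(0.976))
scene (array([ 4.16000e+02, -1.54262e+02,  2.27000e-01]), np.float64(0.908))
side (array([ 4.20908e+02, -1.57390e+02,  2.16000e-01]), np.float64(0.93))
shift cm [-5.6  -1.45 22.37] turn [-0.     0.    -0.013] | alt [0.    0.    3.128] q7 0.5 t 39.05
wrist 0.94 (array([ 4.19111e+02, -1.58046e+02,  2.41000e-01]), np.float64(0.96))
side (array([ 4.20325e+02, -1.58660e+02,  2.38000e-01]), np.float64(0.962))
shift cm [-5.61 -1.41 22.37] turn [ 0.    -0.    -0.011] | alt [-0.    -0.     3.131] q7 0.5 t 39.35
```

Request:
{"fn": "step_arm", "kwargs": {"plan": [{"x": -5.6, "y": -1.4, "z": 3, "ax": 0, "ay": 0, "az": -0.01, "hand": 8.5}, {"x": -5.6, "y": -1.4, "z": 8, "ax": 0, "ay": 0, "az": -0.01, "hand": 8.5}, {"x": -5.6, "y": -1.4, "z": 13, "ax": 0, "ay": 0, "az": -0.01, "hand": 8.5}, {"x": -5.6, "y": -1.4, "z": 17, "ax": 0, "ay": 0, "az": -0.01, "hand": 8.5}, {"x": -5.6, "y": -1.4, "z": 20, "ax": 0, "ay": 0, "az": -0.01, "hand": 8.5}, {"x": -5.6, "y": -1.4, "z": 22, "ax": 0, "ay": 0, "az": -0.01, "hand": 8.5}, {"x": -5.6, "y": -1.4, "z": 22.2, "ax": 0, "ay": 0, "az": -0.01, "hand": 8.5}, {"x": -5.6, "y": -1.4, "z": 22.2, "ax": 0, "ay": 0, "az": -0.01, "hand": 8.5}]}}

```text
time: 40.35
ee_pos: [419.5, -158.2, 3.6]
tool_rot: [[-0.237, 0.971, 0.0], [0.971, 0.237, -0.0], [-0.0, 0.0, -1.0]]
force: [-0.4, -0.8, 0.1]
opening: 85.0
finger_force: 0.0
```

Request:
{"fn": "step_arm", "kwargs": {"plan": [{"x": 0, "y": 0, "z": 0, "ax": 0, "ay": 0, "az": 0, "hand": 7.5}, {"x": 0, "y": 0, "z": 0, "ax": 0, "ay": 0, "az": 0, "hand": 7}, {"x": 0, "y": 0, "z": 0, "ax": 0, "ay": 0, "az": 0, "hand": 6.5}, {"x": 0, "y": 0, "z": 0, "ax": 0, "ay": 0, "az": 0, "hand": 5.5}, {"x": 0, "y": 0, "z": 0, "ax": 0, "ay": 0, "az": 0, "hand": 5}, {"x": 0, "y": 0, "z": 0, "ax": 0, "ay": 0, "az": 0, "hand": 4.5}, {"x": 0, "y": 0, "z": 0, "ax": 0, "ay": 0, "az": 0, "hand": 4.5}, {"x": 0, "y": 0, "z": 0, "ax": 0, "ay": 0, "az": 0, "hand": 4.5}]}}

```text
time: 41.35
ee_pos: [419.7, -157.8, 3.7]
tool_rot: [[-0.238, 0.971, 0.001], [0.971, 0.238, 0.001], [0.0, 0.001, -1.0]]
force: [0.1, 1.0, 7.3]
opening: 59.4
finger_force: 37.1
```

```bash
python3 -c "
from h import *
print(np.round(env.get_obs()['ee_pos'],1))
go(520,50,170,.155)"
```

```text
[ 419.7 -157.8    3.7]
shift cm [ 17.8   14.7  -16.61] turn [ 0.001 -0.     0.085] | alt [ 0.000e+00  2.000e-03 -3.056e+00] q7 1.21 t 41.35
```

Request:
{"fn": "step_arm", "kwargs": {"plan": [{"x": 0, "y": 0, "z": -4, "ax": 0, "ay": 0, "az": 0, "hand": 4.5}, {"x": 0, "y": 0, "z": -9, "ax": 0, "ay": 0, "az": 0, "hand": 4.5}, {"x": 1, "y": 1, "z": -14, "ax": 0, "ay": 0, "az": 0.02, "hand": 4.5}, {"x": 4, "y": 4, "z": -16.6, "ax": 0, "ay": 0, "az": 0.04, "hand": 4.5}, {"x": 8, "y": 7, "z": -16.6, "ax": 0, "ay": 0, "az": 0.06, "hand": 4.5}, {"x": 12, "y": 10, "z": -16.6, "ax": 0, "ay": 0, "az": 0.085, "hand": 4.5}, {"x": 16, "y": 13, "z": -16.6, "ax": 0, "ay": 0, "az": 0.085, "hand": 4.5}, {"x": 17.8, "y": 14.7, "z": -16.6, "ax": 0, "ay": 0, "az": 0.085, "hand": 4.5}]}}

```text
time: 42.35
ee_pos: [520.0, 53.1, 168.8]
tool_rot: [[-0.158, 0.987, -0.001], [0.987, 0.158, 0.0], [0.0, -0.001, -1.0]]
force: [-0.2, -0.3, -1.6]
opening: 59.4
finger_force: 40.2
```

Request:
{"fn": "step_arm", "kwargs": {"plan": [{"x": 0, "y": 0, "z": 0, "ax": 0, "ay": 0, "az": 0, "hand": 4.5}, {"x": 0, "y": 0, "z": 2, "ax": 0, "ay": 0, "az": 0, "hand": 4.5}, {"x": 0, "y": 0, "z": 4, "ax": 0, "ay": 0, "az": 0, "hand": 4.5}, {"x": 0, "y": 0, "z": 5.5, "ax": 0, "ay": 0, "az": 0, "hand": 4.5}, {"x": 0, "y": 0, "z": 5.5, "ax": 0, "ay": 0, "az": 0, "hand": 4.5}, {"x": 0, "y": 0, "z": 5.5, "ax": 0, "ay": 0, "az": 0, "hand": 4.5}, {"x": 0, "y": 0, "z": 5.5, "ax": 0, "ay": 0, "az": 0, "hand": 4.5}, {"x": 0, "y": 0, "z": 5.5, "ax": 0, "ay": 0, "az": 0, "hand": 4.5}]}}

```text
time: 43.35
ee_pos: [520.0, 50.1, 114.6]
tool_rot: [[-0.155, 0.988, 0.001], [0.988, 0.155, 0.0], [0.0, 0.001, -1.0]]
force: [0.5, 1.0, -2.2]
opening: 59.3
finger_force: 40.1
```

```bash
python3 -c "
from h import *
go(520,50,103.5,.153)"
```

```text
shift cm [-0.01 -0.    1.11] turn [ 0.001 -0.     0.002] | alt [ 0.000e+00  1.000e-03 -3.139e+00] q7 0.52 t 43.35
```

Request:
{"fn": "step_arm", "kwargs": {"plan": [{"x": 0, "y": 0, "z": 0.5, "ax": 0, "ay": 0, "az": 0, "hand": 4.5}, {"x": 0, "y": 0, "z": 0.9, "ax": 0, "ay": 0, "az": 0, "hand": 4.5}, {"x": 0, "y": 0, "z": 1.1, "ax": 0, "ay": 0, "az": 0, "hand": 4.5}, {"x": 0, "y": 0, "z": 1.12, "ax": 0, "ay": 0, "az": 0, "hand": 4.5}, {"x": 0, "y": 0, "z": 1.12, "ax": 0, "ay": 0, "az": 0, "hand": 6.2}, {"x": 0, "y": 0, "z": 1.12, "ax": 0, "ay": 0, "az": 0, "hand": 6.8}, {"x": 0, "y": 0, "z": 1.12, "ax": 0, "ay": 0, "az": 0, "hand": 7.6}, {"x": 0, "y": 0, "z": 1.12, "ax": 0, "ay": 0, "az": 0, "hand": 8.4}]}}

```text
time: 44.35
ee_pos: [519.7, 49.9, 102.9]
tool_rot: [[-0.154, 0.988, -0.0], [0.988, 0.154, -0.0], [-0.0, -0.0, -1.0]]
force: [0.0, -0.5, 0.1]
opening: 83.5
finger_force: 0.0
```

Request:
{"fn": "step_arm", "kwargs": {"plan": [{"x": 0, "y": 0, "z": -3, "ax": 0, "ay": 0, "az": 0, "hand": 8.5}, {"x": 0, "y": 0, "z": -8, "ax": 0, "ay": 0, "az": 0, "hand": 8.5}, {"x": 0, "y": 0, "z": -13, "ax": 0, "ay": 0, "az": 0, "hand": 8.5}, {"x": 6, "y": 0, "z": -18, "ax": 0, "ay": 0, "az": 0, "hand": 8.5}, {"x": 8, "y": 0, "z": -18, "ax": 0, "ay": 0, "az": 0, "hand": 8.5}, {"x": 8, "y": 0, "z": -18, "ax": 0, "ay": 0, "az": 0, "hand": 8.5}, {"x": 8, "y": 0, "z": -18, "ax": 0, "ay": 0, "az": 0, "hand": 8.5}, {"x": 8, "y": 0, "z": -18, "ax": 0, "ay": 0, "az": 0, "hand": 8.5}]}}

```text
time: 45.35
ee_pos: [507.3, 127.6, 282.6]
tool_rot: [[-0.152, 0.988, -0.001], [0.988, 0.152, -0.0], [-0.0, -0.001, -1.0]]
force: [-0.1, -0.5, -0.1]
opening: 84.7
finger_force: 0.0
```

```bash
python3 st.py carton_c 100;python3 -c "
from h import *
go(588,-90,225,.22)"
```

```text
wrist 0.6 carton_c (array([5.17945e+02, 4.94380e+01, 1.61000e-01]), np.float64(0.971))
scene 0.58 carton_c (array([5.15217e+02, 5.39230e+01, 1.31000e-01]), np.float64(0.962))
side 0.6 carton_c (array([5.19313e+02, 5.00990e+01, 1.04000e-01]), np.float64(0.889))
side 0.83 tray (array([5.21657e+02, 4.89370e+01, 1.51000e-01]), np.float64(0.369))
shift cm [-22.87   4.59   5.79] turn [-0.     0.    -0.065] | alt [0.    0.    3.076] q7 0.17 t 45.8
```

View pics/st_carton_c.png

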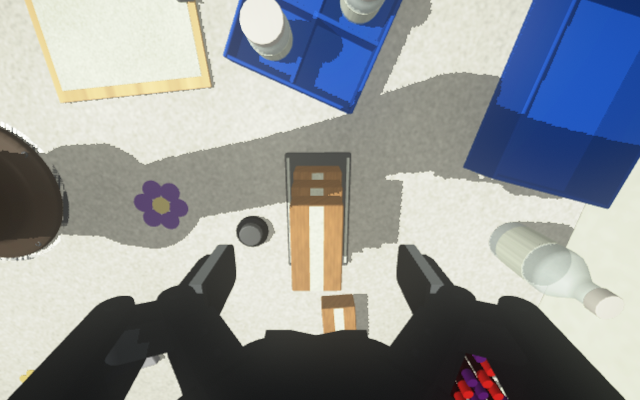

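Carton C is stacked squarely, centred at column 317. Next is carton D.

Request:
{"fn": "step_arm", "kwargs": {"plan": [{"x": -5, "y": 1, "z": 0, "ax": 0, "ay": 0, "az": -0.02, "hand": 8.5}, {"x": -10, "y": 2, "z": 0, "ax": 0, "ay": 0, "az": -0.04, "hand": 8.5}, {"x": -15, "y": 3, "z": 1, "ax": 0, "ay": 0, "az": -0.065, "hand": 8.5}, {"x": -20, "y": 4, "z": 3, "ax": 0, "ay": 0, "az": -0.065, "hand": 8.5}, {"x": -22.9, "y": 4.6, "z": 5.8, "ax": 0, "ay": 0, "az": -0.065, "hand": 8.5}, {"x": -22.9, "y": 4.6, "z": 5.8, "ax": 0, "ay": 0, "az": -0.065, "hand": 8.5}, {"x": -22.9, "y": 4.6, "z": 5.8, "ax": 0, "ay": 0, "az": -0.065, "hand": 8.5}, {"x": -22.9, "y": 4.6, "z": 5.8, "ax": 0, "ay": 0, "az": -0.065, "hand": 8.5}]}}

```text
time: 46.8
ee_pos: [588.7, -88.7, 225.8]
tool_rot: [[-0.22, 0.975, 0.001], [0.975, 0.22, 0.001], [0.0, 0.001, -1.0]]
force: [0.6, -0.3, -0.6]
opening: 84.6
finger_force: 0.0
```

```bash
python3 w.py carton_d 588 -147 .22; python3 w.py carton_d 588 -147 .22
```

```text
wrist 0.77 (array([ 5.88410e+02, -1.46537e+02,  2.35000e-01]), np.float64(0.928))
side (array([ 5.90103e+02, -1.48391e+02,  2.42000e-01]), np.float64(0.949))
shift cm [-5.56 -1.25 22.38] turn [ 0.001 -0.    -0.014] | alt [-0.000e+00 -1.000e-03  3.128e+00] q7 0.73 t 47.1
wrist 0.63 (array([ 5.88567e+02, -1.46845e+02,  2.40000e-01]), np.float64(0.969))
scene (array([ 5.86899e+02, -1.43667e+02,  2.86000e-01]), np.float64(0.938))
side (array([ 5.91028e+02, -1.47547e+02,  2.27000e-01]), np.float64(0.939))
shift cm [-5.54 -1.19 22.35] turn [-0.   -0.   -0.02] | alt [-0.     0.     3.122] q7 0.73 t 47.4
```

Request:
{"fn": "step_arm", "kwargs": {"plan": [{"x": -5.55, "y": -1.15, "z": 3, "ax": 0, "ay": 0, "az": -0.02, "hand": 8.5}, {"x": -5.55, "y": -1.15, "z": 8, "ax": 0, "ay": 0, "az": -0.02, "hand": 8.5}, {"x": -5.55, "y": -1.15, "z": 13, "ax": 0, "ay": 0, "az": -0.02, "hand": 8.5}, {"x": -5.55, "y": -1.15, "z": 17, "ax": 0, "ay": 0, "az": -0.02, "hand": 8.5}, {"x": -5.55, "y": -1.15, "z": 20, "ax": 0, "ay": 0, "az": -0.02, "hand": 8.5}, {"x": -5.55, "y": -1.15, "z": 22, "ax": 0, "ay": 0, "az": -0.02, "hand": 8.5}, {"x": -5.55, "y": -1.15, "z": 22.3, "ax": 0, "ay": 0, "az": -0.02, "hand": 8.5}, {"x": -5.55, "y": -1.15, "z": 22.3, "ax": 0, "ay": 0, "az": -0.02, "hand": 8.5}]}}

```text
time: 48.4
ee_pos: [589.6, -147.2, 2.8]
tool_rot: [[-0.238, 0.971, 0.001], [0.971, 0.238, -0.0], [-0.001, 0.001, -1.0]]
force: [1.0, -0.3, -0.6]
opening: 85.2
finger_force: 0.0
```

Request:
{"fn": "step_arm", "kwargs": {"plan": [{"x": 0, "y": 0, "z": 0, "ax": 0, "ay": 0, "az": 0, "hand": 7.5}, {"x": 0, "y": 0, "z": 0, "ax": 0, "ay": 0, "az": 0, "hand": 7}, {"x": 0, "y": 0, "z": 0, "ax": 0, "ay": 0, "az": 0, "hand": 6.5}, {"x": 0, "y": 0, "z": 0, "ax": 0, "ay": 0, "az": 0, "hand": 5.5}, {"x": 0, "y": 0, "z": 0, "ax": 0, "ay": 0, "az": 0, "hand": 5}, {"x": 0, "y": 0, "z": 0, "ax": 0, "ay": 0, "az": 0, "hand": 4.5}, {"x": 0, "y": 0, "z": 0, "ax": 0, "ay": 0, "az": 0, "hand": 4.2}, {"x": 0, "y": 0, "z": 0, "ax": 0, "ay": 0, "az": 0, "hand": 4.2}], "squeeze": 30}}

```text
time: 49.4
ee_pos: [589.4, -146.8, 2.4]
tool_rot: [[-0.238, 0.971, 0.001], [0.971, 0.238, 0.0], [0.0, 0.001, -1.0]]
force: [-0.7, 1.0, 6.2]
opening: 56.8
finger_force: 32.8
```

```bash
python3 -c "
from h import *
print(np.round(env.get_obs()['ee_pos'],1))
go(520,50,190,.155)"
```

```text
[ 589.4 -146.8    2.4]
shift cm [ 20.77  -2.05 -18.76] turn [ 0.001 -0.     0.085] | alt [ 0.000e+00  1.000e-03 -3.057e+00] q7 1.04 t 49.4
```

Request:
{"fn": "step_arm", "kwargs": {"plan": [{"x": 0, "y": 0, "z": -5, "ax": 0, "ay": 0, "az": 0, "hand": 4.2}, {"x": 0, "y": 0, "z": -10, "ax": 0, "ay": 0, "az": 0, "hand": 4.2}, {"x": 0, "y": 0, "z": -15, "ax": 0, "ay": 0, "az": 0.02, "hand": 4.2}, {"x": 2, "y": 0, "z": -18.8, "ax": 0, "ay": 0, "az": 0.04, "hand": 4.2}, {"x": 7, "y": -0.5, "z": -18.8, "ax": 0, "ay": 0, "az": 0.06, "hand": 4.2}, {"x": 12, "y": -1, "z": -18.8, "ax": 0, "ay": 0, "az": 0.085, "hand": 4.2}, {"x": 17, "y": -1.5, "z": -18.8, "ax": 0, "ay": 0, "az": 0.085, "hand": 4.2}, {"x": 20.8, "y": -2, "z": -18.8, "ax": 0, "ay": 0, "az": 0.085, "hand": 4.2}]}}

```text
time: 50.4
ee_pos: [519.0, 52.6, 189.5]
tool_rot: [[-0.156, 0.988, -0.001], [0.988, 0.156, 0.0], [0.001, -0.001, -1.0]]
force: [0.9, 0.3, -1.1]
opening: 56.9
finger_force: 33.4
```

Request:
{"fn": "step_arm", "kwargs": {"plan": [{"x": 0, "y": 0, "z": 0, "ax": 0, "ay": 0, "az": 0, "hand": 4.2}, {"x": 0, "y": 0, "z": 1.5, "ax": 0, "ay": 0, "az": 0, "hand": 4.2}, {"x": 0, "y": 0, "z": 3, "ax": 0, "ay": 0, "az": 0, "hand": 4.2}, {"x": 0, "y": 0, "z": 3.8, "ax": 0, "ay": 0, "az": 0, "hand": 4.2}, {"x": 0, "y": 0, "z": 3.8, "ax": 0, "ay": 0, "az": 0, "hand": 4.2}, {"x": 0, "y": 0, "z": 3.8, "ax": 0, "ay": 0, "az": 0, "hand": 4.2}, {"x": 0, "y": 0, "z": 3.8, "ax": 0, "ay": 0, "az": 0, "hand": 4.2}, {"x": 0, "y": 0, "z": 3.8, "ax": 0, "ay": 0, "az": 0, "hand": 4.2}]}}

```text
time: 51.4
ee_pos: [520.4, 50.5, 152.3]
tool_rot: [[-0.155, 0.988, 0.0], [0.988, 0.155, 0.0], [0.0, 0.001, -1.0]]
force: [-0.9, -0.5, -1.1]
opening: 56.3
finger_force: 33.4
```

```bash
python3 -c "
from h import *
go(520,50,140.4,.153)"
```

```text
shift cm [-0.05 -0.04  1.19] turn [ 0.001 -0.     0.002] | alt [ 0.000e+00  1.000e-03 -3.139e+00] q7 0.49 t 51.4
```

Request:
{"fn": "step_arm", "kwargs": {"plan": [{"x": 0, "y": -0.05, "z": 0.5, "ax": 0, "ay": 0, "az": 0, "hand": 4.2}, {"x": 0, "y": -0.05, "z": 0.9, "ax": 0, "ay": 0, "az": 0, "hand": 4.2}, {"x": 0, "y": -0.05, "z": 1.15, "ax": 0, "ay": 0, "az": 0, "hand": 4.2}, {"x": 0, "y": -0.05, "z": 1.2, "ax": 0, "ay": 0, "az": 0, "hand": 4.2}, {"x": 0, "y": -0.05, "z": 1.2, "ax": 0, "ay": 0, "az": 0, "hand": 6}, {"x": 0, "y": -0.05, "z": 1.2, "ax": 0, "ay": 0, "az": 0, "hand": 6.6}, {"x": 0, "y": -0.05, "z": 1.2, "ax": 0, "ay": 0, "az": 0, "hand": 7.6}, {"x": 0, "y": -0.05, "z": 1.2, "ax": 0, "ay": 0, "az": 0, "hand": 8.4}]}}

```text
time: 52.4
ee_pos: [519.7, 50.4, 139.9]
tool_rot: [[-0.154, 0.988, -0.0], [0.988, 0.154, -0.0], [-0.0, -0.0, -1.0]]
force: [0.1, 0.8, 0.3]
opening: 84.3
finger_force: 0.0
```

Request:
{"fn": "step_arm", "kwargs": {"plan": [{"x": 0, "y": 0, "z": -3, "ax": 0, "ay": 0, "az": 0, "hand": 8.5}, {"x": 0, "y": 0, "z": -8, "ax": 0, "ay": 0, "az": 0, "hand": 8.5}, {"x": 0, "y": 0, "z": -13, "ax": 0, "ay": 0, "az": 0, "hand": 8.5}, {"x": 6, "y": 0, "z": -17, "ax": 0, "ay": 0, "az": 0, "hand": 8.5}, {"x": 8, "y": 0, "z": -17, "ax": 0, "ay": 0, "az": 0, "hand": 8.5}, {"x": 8, "y": 0, "z": -17, "ax": 0, "ay": 0, "az": 0, "hand": 8.5}, {"x": 8, "y": 0, "z": -17, "ax": 0, "ay": 0, "az": 0, "hand": 8.5}, {"x": 8, "y": 0, "z": -17, "ax": 0, "ay": 0, "az": 0, "hand": 8.5}]}}

```text
time: 53.4
ee_pos: [507.3, 128.0, 309.8]
tool_rot: [[-0.152, 0.988, -0.0], [0.988, 0.152, -0.0], [-0.0, -0.0, -1.0]]
force: [0.1, -0.1, -0.3]
opening: 85.0
finger_force: 0.0
```

```bash
python3 st.py carton_d 138;python3 - <<'E'
from h import *
c=env.calibration("wrist");env.camera("wrist")
for h in(15,20,25):
  print(h,[np.round(ray(d["pixel"],c,h),1) for d in tr("wrist","call_top",.3)],end=" ")
  for cam in("scene","side"):
    cc=env.calibration(cam); h==15 and env.camera(cam); print([np.round(ray(d["pixel"],cc,h),1) for d in tr(cam,"call_top",.3)],end=" ")
  print()
E
```

```text
wrist 0.84 carton_d (array([5.17855e+02, 5.05590e+01, 1.52000e-01]), np.float64(0.971))
scene 0.8 carton_d (array([5.13904e+02, 5.31670e+01, 1.16000e-01]), np.float64(0.953))
scene 0.61 tray (array([5.17571e+02, 5.32190e+01, 1.52000e-01]), np.float64(0.385))
side 0.8 carton_d (array([5.19949e+02, 4.83550e+01, 1.13000e-01]), np.float64(0.947))
side 0.66 tray (array([5.21046e+02, 4.73550e+01, 1.72000e-01]), np.float64(0.402))
15 [array([419.6,  -1.1,  15. ]), array([481.7, 282.2,  15. ])] [] [] 
20 [array([420.5,   1.2,  20. ]), array([481.9, 281.3,  20. ])] [] [] 
25 [array([421.3,   3.5,  25. ]), array([482. , 280.4,  25. ])] [] []
```

View pics/st_carton_d.png

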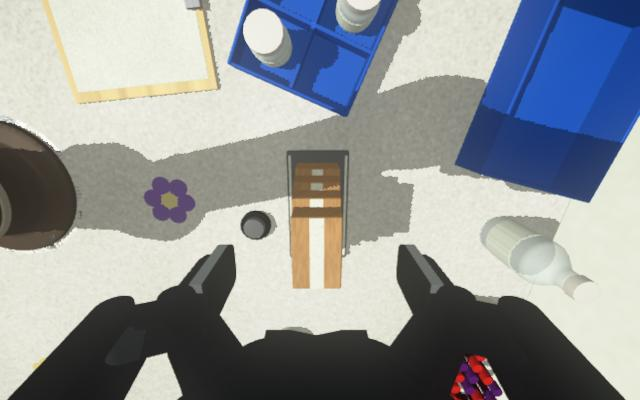

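The column of four is neat and both jars are upright. The button is near (419,1), so I'll close the fingers and move above it.

```bash
python3 -c "
from h import *
go(419.5,1,310,.155)"
```

```text
shift cm [-11.33 -10.66  -0.  ] turn [ 0. -0.  0.] | alt [ 0.     0.    -3.142] q7 0.17 t 54.45
```

Request:
{"fn": "step_arm", "kwargs": {"plan": [{"x": -4, "y": -4, "z": 0, "ax": 0, "ay": 0, "az": 0, "hand": 4}, {"x": -8, "y": -8, "z": 0, "ax": 0, "ay": 0, "az": 0, "hand": 2}, {"x": -11.3, "y": -10.65, "z": 0, "ax": 0, "ay": 0, "az": 0, "hand": 0}, {"x": -11.3, "y": -10.65, "z": 5, "ax": 0, "ay": 0, "az": 0, "hand": 0}, {"x": -11.3, "y": -10.65, "z": 10, "ax": 0, "ay": 0, "az": 0, "hand": 0}, {"x": -11.3, "y": -10.65, "z": 15, "ax": 0, "ay": 0, "az": 0, "hand": 0}, {"x": -11.3, "y": -10.65, "z": 20, "ax": 0, "ay": 0, "az": 0, "hand": 0}, {"x": -11.3, "y": -10.65, "z": 23, "ax": 0, "ay": 0, "az": 0, "hand": 0}]}}

```text
time: 55.45
ee_pos: [364.0, 1.1, 145.0]
tool_rot: [[-0.155, 0.987, 0.036], [0.988, 0.155, 0.0], [-0.005, 0.035, -0.999]]
force: [-0.1, 1.3, 0.3]
opening: -0.3
finger_force: 0.0
```

```bash
python3 - <<'E'
from h import *
for _ in range(3): im=env.camera("side")
cv2.imwrite("pics/b.png",cv2.resize(im[170:270,220:370,::-1],(600,400),interpolation=cv2.INTER_CUBIC))
go(419.5,1,30,.155)
E
```

```text
shift cm [-0.78  4.96 11.78] turn [ 0.036  0.005 -0.   ] | alt [ 0.008 -0.056  3.141] q7 -0.37 t 55.6
```

View pics/b.png

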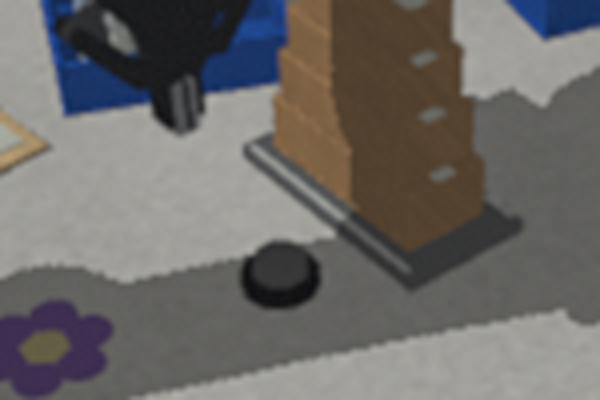

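The crop shows the button cap top at side pixel (290,236), and the column is straight. The arm was still settling, so hold and re-read.

Request:
{"fn": "step_arm", "kwargs": {"plan": [{"x": 0, "y": 0, "z": 0, "ax": 0, "ay": 0, "az": 0, "hand": 0}, {"x": 0, "y": 0, "z": 0, "ax": 0, "ay": 0, "az": 0, "hand": 0}, {"x": 0, "y": 0, "z": 0, "ax": 0, "ay": 0, "az": 0, "hand": 0}, {"x": 0, "y": 0, "z": 0, "ax": 0, "ay": 0, "az": 0, "hand": 0}, {"x": 0, "y": 0, "z": 0, "ax": 0, "ay": 0, "az": 0, "hand": 0}, {"x": 0, "y": 0, "z": 0, "ax": 0, "ay": 0, "az": 0, "hand": 0}, {"x": 0, "y": 0, "z": 0, "ax": 0, "ay": 0, "az": 0, "hand": 0}, {"x": 0, "y": 0, "z": 0, "ax": 0, "ay": 0, "az": 0, "hand": 0}]}}

```text
time: 56.6
ee_pos: [365.3, 1.2, 146.0]
tool_rot: [[-0.154, 0.987, 0.037], [0.988, 0.154, 0.0], [-0.006, 0.037, -0.999]]
force: [0.5, -0.4, -0.1]
opening: 0.3
finger_force: 0.0
```

```bash
python3 - <<'E'
from h import *
c=env.calibration("side")
for h in(10,15,20,25): print(h,np.round(ray((290,235.7),c,h),1))
print(np.round(env.get_obs()["joint_pos"],2))
go(419.5,1,80,.155)
E
```

```text
10 [425.1   6.2  10. ]
15 [422.6   0.9  15. ]
20 [420.2  -4.4  20. ]
25 [417.7  -9.7  25. ]
[-1.69 -0.29  1.44  2.35  0.41  0.83 -0.37]
shift cm [-0.82  5.1   6.8 ] turn [0.037 0.006 0.   ] | alt [-0.009  0.058 -3.141] q7 -0.37 t 56.6
```

Request:
{"fn": "step_arm", "kwargs": {"plan": [{"x": 0, "y": 0, "z": -4, "ax": 0, "ay": 0, "az": 0, "hand": 0}, {"x": 0, "y": 0, "z": -8, "ax": 0, "ay": 0, "az": 0, "hand": 0}, {"x": 0, "y": 0, "z": -12, "ax": 0.01, "ay": 0, "az": 0, "hand": 0}, {"x": -1, "y": 4, "z": -15, "ax": 0.037, "ay": 0.006, "az": 0, "hand": 0}, {"x": -2, "y": 8, "z": -15, "ax": 0.037, "ay": 0.006, "az": 0, "hand": 0}, {"x": -3, "y": 12, "z": -15, "ax": 0.037, "ay": 0.006, "az": 0, "hand": 0}, {"x": -4, "y": 15, "z": -15, "ax": 0.037, "ay": 0.006, "az": 0, "hand": 0}, {"x": -4, "y": 15, "z": -15, "ax": 0.037, "ay": 0.006, "az": 0, "hand": 0}]}}

```text
time: 57.6
ee_pos: [515.4, -16.1, 300.5]
tool_rot: [[-0.153, 0.988, -0.002], [0.988, 0.153, -0.005], [-0.005, -0.003, -1.0]]
force: [-0.7, -0.3, 0.3]
opening: -0.3
finger_force: 0.0
```

```bash
python3 - <<'E'
from h import *
print(np.round(env.get_obs()["joint_pos"],2))
go(419.5,1,300,np.pi/2)
E
```

```text
[-1.01  0.29  1.2   1.81 -0.28  1.24  0.42]
shift cm [ 3.15 -9.22  0.06] turn [-0.006  0.002 -1.417] | alt [0.002 0.006 1.724] q7 0.42 t 57.6
```

Request:
{"fn": "step_arm", "kwargs": {"plan": [{"x": 0, "y": 0, "z": 0, "ax": 0, "ay": 0, "az": -0.18, "hand": 0}, {"x": 0, "y": 0, "z": 0, "ax": 0, "ay": 0, "az": -0.36, "hand": 0}, {"x": 0, "y": 0, "z": 0, "ax": 0, "ay": 0, "az": -0.54, "hand": 0}, {"x": 0, "y": 0, "z": 0, "ax": 0, "ay": 0, "az": -0.72, "hand": 0}, {"x": 0, "y": 0, "z": 0, "ax": 0, "ay": 0, "az": -0.9, "hand": 0}, {"x": 0, "y": 0, "z": 0, "ax": 0, "ay": 0, "az": -1.08, "hand": 0}, {"x": 0, "y": 0, "z": 0, "ax": 0, "ay": 0, "az": -1.26, "hand": 0}, {"x": 0, "y": 0, "z": 0, "ax": 0, "ay": 0, "az": -1.417, "hand": 0}]}}

```text
time: 58.6
ee_pos: [513.0, -15.0, 302.0]
tool_rot: [[-1.0, -0.007, -0.0], [-0.007, 1.0, 0.001], [0.0, 0.001, -1.0]]
force: [-0.6, -0.2, -1.0]
opening: 0.0
finger_force: 0.0
```

```bash
python3 - <<'E'
from h import *
print(np.round(env.get_obs()["joint_pos"],2))
go(419.5,1,300,np.pi/2)
E
```

```text
[-0.8   0.2   0.87  1.8  -0.16  1.21  1.7 ]
shift cm [9.34 1.67 0.2 ] turn [ 0.001 -0.     0.007] | alt [ 0.000e+00  2.000e-03 -3.135e+00] q7 1.7 t 58.6
```

Request:
{"fn": "step_arm", "kwargs": {"plan": [{"x": 2, "y": 0, "z": 0, "ax": 0, "ay": 0, "az": 0, "hand": 0}, {"x": 4, "y": 0.5, "z": 1, "ax": 0, "ay": 0, "az": 0, "hand": 0}, {"x": 6, "y": 1, "z": 2, "ax": 0, "ay": 0, "az": 0, "hand": 0}, {"x": 8, "y": 1.6, "z": 4, "ax": 0, "ay": 0, "az": 0, "hand": 0}, {"x": 9.3, "y": 1.6, "z": 6, "ax": 0, "ay": 0, "az": 0, "hand": 0}, {"x": 9.3, "y": 1.6, "z": 8, "ax": 0, "ay": 0, "az": 0, "hand": 0}, {"x": 9.3, "y": 1.6, "z": 10, "ax": 0, "ay": 0, "az": 0, "hand": 0}, {"x": 9.3, "y": 1.6, "z": 10, "ax": 0, "ay": 0, "az": 0, "hand": 0}]}}

```text
time: 59.6
ee_pos: [419.4, 0.8, 201.1]
tool_rot: [[-1.0, -0.002, -0.002], [-0.002, 1.0, 0.0], [0.002, 0.0, -1.0]]
force: [-0.5, 0.0, 0.8]
opening: 0.1
finger_force: 0.0
```

```bash
python3 - <<'E'
from h import *
o=env.get_obs();print(np.round(o["joint_pos"],2),np.round(o["ee_pos"],1))
go(419.5,1,50,np.pi/2)
E
```

```text
[-0.9   0.09  0.85  2.14 -0.08  0.95  1.57] [419.4   0.8 201.1]
shift cm [-0.05  0.02 15.11] turn [ 0.    -0.002  0.002] | alt [ 0.004  0.    -3.14 ] q7 1.57 t 59.6
```

Request:
{"fn": "step_arm", "kwargs": {"plan": [{"x": 0, "y": 0, "z": 2, "ax": 0, "ay": 0, "az": 0, "hand": 0}, {"x": 0, "y": 0, "z": 4, "ax": 0, "ay": 0, "az": 0, "hand": 0}, {"x": 0, "y": 0, "z": 6, "ax": 0, "ay": 0, "az": 0, "hand": 0}, {"x": 0, "y": 0, "z": 8, "ax": 0, "ay": 0, "az": 0, "hand": 0}, {"x": 0, "y": 0, "z": 10, "ax": 0, "ay": 0, "az": 0, "hand": 0}, {"x": 0, "y": 0, "z": 12, "ax": 0, "ay": 0, "az": 0, "hand": 0}, {"x": 0, "y": 0, "z": 14, "ax": 0, "ay": 0, "az": 0, "hand": 0}, {"x": 0, "y": 0, "z": 14, "ax": 0, "ay": 0, "az": 0, "hand": 0}]}}

```text
time: 60.6
ee_pos: [420.4, 1.0, 61.8]
tool_rot: [[-1.0, -0.002, -0.002], [-0.002, 1.0, 0.001], [0.002, 0.001, -1.0]]
force: [0.3, 0.2, 0.1]
opening: 0.1
finger_force: 0.0
```

```bash
python3 - <<'E'
from h import *
o=env.get_obs();print(np.round(o["joint_pos"],2),np.round(o["ee_pos"],1),np.round(o["force"],1))
go(420,1,30,np.pi/2)
E
```

```text
[-0.68  0.39  0.69  2.27 -0.43  0.61  1.91] [420.4   1.   61.8] [0.3 0.2 0.1]
shift cm [ 0.04 -0.01  3.18] turn [ 0.001 -0.002  0.002] | alt [ 3.00e-03  1.00e-03 -3.14e+00] q7 1.91 t 60.6
```

Request:
{"fn": "step_arm", "kwargs": {"plan": [{"x": 0, "y": 0, "z": 1.5, "ax": 0, "ay": 0, "az": 0, "hand": 0}, {"x": 0, "y": 0, "z": 2.5, "ax": 0, "ay": 0, "az": 0, "hand": 0}, {"x": 0, "y": 0, "z": 3.3, "ax": 0, "ay": 0, "az": 0, "hand": 0}, {"x": 0, "y": 0, "z": 3.7, "ax": 0, "ay": 0, "az": 0, "hand": 0}, {"x": 0, "y": 0, "z": 4, "ax": 0, "ay": 0, "az": 0, "hand": 0}, {"x": 0, "y": 0, "z": 4, "ax": 0, "ay": 0, "az": 0, "hand": 0}, {"x": 0, "y": 0, "z": 4, "ax": 0, "ay": 0, "az": 0, "hand": 0}, {"x": 0, "y": 0, "z": 4, "ax": 0, "ay": 0, "az": 0, "hand": 0}]}}

```text
time: 61.6
ee_pos: [421.0, 0.8, 21.8]
tool_rot: [[-1.0, -0.001, -0.0], [-0.001, 1.0, 0.0], [0.0, 0.0, -1.0]]
force: [-0.5, 0.7, 2.0]
opening: 0.1
finger_force: 0.9
```

Request:
{"fn": "step_arm", "kwargs": {"plan": [{"x": 0, "y": 0, "z": 0.1, "ax": 0, "ay": 0, "az": 0, "hand": 0}, {"x": 0, "y": 0, "z": 0.2, "ax": 0, "ay": 0, "az": 0, "hand": 0}, {"x": 0, "y": 0, "z": 0.3, "ax": 0, "ay": 0, "az": 0, "hand": 0}, {"x": 0, "y": 0, "z": 0.4, "ax": 0, "ay": 0, "az": 0, "hand": 0}, {"x": 0, "y": 0, "z": 0.4, "ax": 0, "ay": 0, "az": 0, "hand": 0}, {"x": 0, "y": 0, "z": 0.4, "ax": 0, "ay": 0, "az": 0, "hand": 0}, {"x": 0, "y": 0, "z": 0.4, "ax": 0, "ay": 0, "az": 0, "hand": 0}, {"x": 0, "y": 0, "z": 0.4, "ax": 0, "ay": 0, "az": 0, "hand": 0}]}}

```text
time: 62.6
ee_pos: [421.0, 0.8, 17.7]
tool_rot: [[-1.0, -0.001, -0.0], [-0.001, 1.0, 0.0], [0.0, 0.0, -1.0]]
force: [-0.9, 0.4, 3.5]
opening: 0.1
finger_force: 1.6
```

Request:
{"fn": "step_arm", "kwargs": {"plan": [{"x": 0, "y": 0, "z": 0.1, "ax": 0, "ay": 0, "az": 0, "hand": 0}, {"x": 0, "y": 0, "z": 0.2, "ax": 0, "ay": 0, "az": 0, "hand": 0}, {"x": 0, "y": 0, "z": 0.25, "ax": 0, "ay": 0, "az": 0, "hand": 0}, {"x": 0, "y": 0, "z": 0.3, "ax": 0, "ay": 0, "az": 0, "hand": 0}, {"x": 0, "y": 0, "z": 0.3, "ax": 0, "ay": 0, "az": 0, "hand": 0}, {"x": 0, "y": 0, "z": 0.3, "ax": 0, "ay": 0, "az": 0, "hand": 0}, {"x": 0, "y": 0, "z": 0.3, "ax": 0, "ay": 0, "az": 0, "hand": 0}, {"x": 0, "y": 0, "z": 0.3, "ax": 0, "ay": 0, "az": 0, "hand": 0}]}}

```text
time: 63.6
ee_pos: [421.1, 0.8, 15.6]
tool_rot: [[-1.0, -0.001, 0.0], [-0.001, 1.0, 0.002], [-0.0, 0.002, -1.0]]
force: [-5.5, -0.5, 26.5]
opening: -0.3
finger_force: 13.6
```

It bottomed out at 26 N. Now release and retreat straight up.

Request:
{"fn": "step_arm", "kwargs": {"plan": [{"x": 0, "y": 0, "z": -1, "ax": 0, "ay": 0, "az": 0, "hand": 0}, {"x": 0, "y": 0, "z": -3, "ax": 0, "ay": 0, "az": 0, "hand": 0}, {"x": 0, "y": 0, "z": -6, "ax": 0, "ay": 0, "az": 0, "hand": 0}, {"x": 0, "y": 0, "z": -10, "ax": 0, "ay": 0, "az": 0, "hand": 0}, {"x": 0, "y": 0, "z": -14, "ax": 0, "ay": 0, "az": 0, "hand": 0}, {"x": 0, "y": 0, "z": -18, "ax": 0, "ay": 0, "az": 0, "hand": 0}, {"x": 0, "y": 0, "z": -20, "ax": 0, "ay": 0, "az": 0, "hand": 0}, {"x": 0, "y": 0, "z": -20, "ax": 0, "ay": 0, "az": 0, "hand": 0}]}}

```text
time: 64.6
ee_pos: [421.6, 1.0, 215.6]
tool_rot: [[-1.0, -0.002, 0.002], [-0.002, 1.0, 0.002], [-0.002, 0.002, -1.0]]
force: [-0.2, -0.0, -0.7]
opening: -0.0
finger_force: 0.0
```

```bash
python3 - <<'E'
from h import *
for cam in("scene","side"):
    im=env.camera(cam)
cv2.imwrite("pics/f1.png",im[:,:,::-1])
E
python3 crate.py; python3 st.py carton_d 138
```

```text
scene (array([ 4.71847e+02,  3.12716e+02, -2.47000e-01]), np.float64(0.72))
side (array([ 4.74366e+02,  3.06432e+02, -2.79000e-01]), np.float64(0.583))
crate [ 4.72080e+02  3.12044e+02 -2.46000e-01]
cell -1 -1 [419.9 280.8]
cell 1 1 [524.3 343.3]
cell -1 1 [440.8 364.2]
cell 1 -1 [503.3 259.9]
wrist 0.81 carton_d (array([491.004,  42.361,   1.072]), np.float64(0.196))
wrist 0.78 carton_d (array([5.19545e+02, 4.92450e+01, 1.49000e-01]), np.float64(0.045))
wrist 0.65 tray (array([5.20896e+02, 4.88380e+01, 1.42000e-01]), np.float64(0.257))
scene 0.67 carton_d (array([5.13986e+02, 5.35380e+01, 1.01000e-01]), np.float64(0.955))
scene 0.82 tray (array([5.17394e+02, 5.27130e+01, 1.64000e-01]), np.float64(0.393))
side 0.84 carton_d (array([5.20923e+02, 4.81110e+01, 1.55000e-01]), np.float64(0.949))
side 0.63 tray (array([5.21377e+02, 4.92160e+01, 1.53000e-01]), np.float64(0.368))
```

View pics/f1.png

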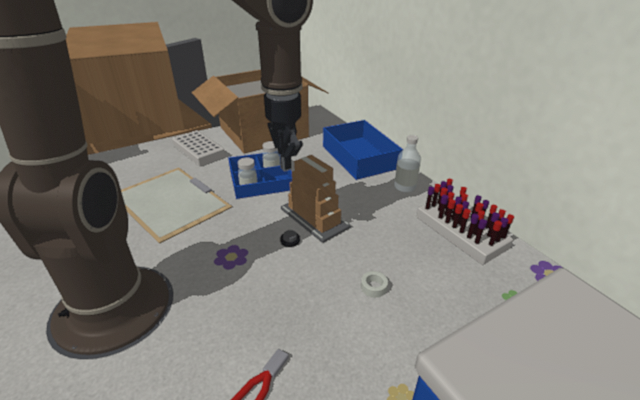

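The final view shows both jars upright in the crate (247,172 and 271,155), the column straight on the tray at (317,195), the button up at (290,238), and the gripper clear.

```bash
python3 -c "
from station import env
print(env.hand_in())"
```

```text
the job is handed in; nothing more can be done
None
```

Job handed in: both jars stand upright in separate crate cells, all four cartons are stacked largest to smallest, centred on the tray, and the call button was pressed to its stop (26 N) and released; the hand-in returned no verdict.

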